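# Load the bar rack and cock the strike hammer

### The job

Get the strike tester ready: first take the two broken short stubs off the rack and drop them in the tin bin, then take every full-length aluminium bar off the freely turning brass wheel and press each one down into a free place of the rack until its tapered ends snap fully home under the two spring jaws. Last of all draw the hammer back by its wooden knob until its tip hooks behind the spring catch, and leave it cocked, without ever letting it fly back. Leave the jar and the door knob where they stand.

Things in the scene. Friction and masses are not known exactly. Their poses are not given: they have to be found in the camera images.
- rack: fixed maple block 170 (x) x 215 (y) x 30 mm high, origin at the centre of its underside. Three clip places 72 mm apart in a row along y, each marked by two thin dark lines along x, with a pair of steel spring jaws facing each other along x. The jaws rise to 66 mm above the bench; their rounded noses are 21 mm above the block's top, 104 mm apart
- place0 (a point): -y place of the rack: where the centre of a fully clipped bar sits, 12 mm above the rack's top, the bar along the rack's x axis
- place1 (a point): middle place of the rack: where the centre of a fully clipped bar sits, 12 mm above the rack's top, the bar along the rack's x axis. At every place: pressed straight down midway between the jaws (within 2 mm along x) with some 10 N, a bar's cones spread them; at the block they snap back over the cones and hold it. It lifts out with about 11 N
- place2 (a point): +y place of the rack: where the centre of a fully clipped bar sits, 12 mm above the rack's top, the bar along the rack's x axis
- stand: fixed bearing stand; origin on the bench on the wheel's axis. On it the brass count wheel lies flat and turns freely at the lightest push: 250 mm diameter, upper face 38 mm above the bench, with a 5 mm wide rim rising 5 mm more. The bars lie on it about 75 mm from the axis, roughly crosswise to the radius
- bar0: loose square aluminium bar, 24 x 24 mm in section, x along it: square for 100 mm, each end tapering to a 9 mm long cone (24 to 4 mm diameter), 118 mm overall; about 0.2 kg. Origin at its centre, 12 mm above what it lies on; any of its long sides may be up. At the start it lies on the wheel. May be absent (None)
- bar1: loose square aluminium bar, 24 x 24 mm in section, x along it: square for 100 mm, each end tapering to a 9 mm long cone (24 to 4 mm diameter), 118 mm overall; about 0.2 kg. Origin at its centre, 12 mm above what it lies on; any of its long sides may be up. At the start it lies on the wheel. May be absent (None)
- bar2: loose square aluminium bar, 24 x 24 mm in section, x along it: square for 100 mm, each end tapering to a 9 mm long cone (24 to 4 mm diameter), 118 mm overall; about 0.2 kg. Origin at its centre, 12 mm above what it lies on; any of its long sides may be up. At the start it lies on the wheel. May be absent (None)
- stub0: loose broken aluminium stub, square 24 x 24 mm, 66 mm long plus one 9 mm cone end at +x, 75 mm overall; x along it, origin at the centre of the square part (12 mm above what it lies on). At the start it lies on the rack's top between the rows of jaws, roughly along the rack's x
- stub1: loose broken aluminium stub, square 24 x 24 mm, 66 mm long plus one 9 mm cone end at +x, 75 mm overall; x along it, origin at the centre of the square part (12 mm above what it lies on). At the start it lies on the rack's top between the rows of jaws, roughly along the rack's x
- tin_bin: fixed open tin bin 100 (x) x 150 (y) x 55 mm high, walls 4 mm, origin at the centre of its underside on the bench
- hammer (a joint): angle of the sprung hammer arm about its upright pivot, rad: 0 at rest on its block (top 42 mm above the bench), growing anticlockwise seen from above as it is drawn back; held by the catch at 1.00, stop at 1.13. From about 0.91 it pushes the catch aside; beyond about 1.03 the catch has dropped in behind it. Spring: 2.7 N at the knob at 0, 7.3 N at 1.0
- hammer_knob (a point): centre of the hammer's upright wooden knob, a cylinder of 28 mm diameter, from 34 to 74 mm above the bench (this point at 54 mm), fixed on the arm 88 mm from its pivot. The arm below it is 14 mm wide, top 32 mm above the bench, and ends in a pin 125 mm from the pivot
- hammer_pivot (a point): axis of the hammer's upright pivot, on a fixed dark wooden plate 210 x 170 x 12 mm
- catch (a joint): angle of the spring catch, rad: 0 closed, up to 0.45 as it is pushed outward; a push of about 2 N on its tail lets the cocked hammer go, so keep clear of it
- catch_pivot (a point): axis of the catch's pivot on the same plate. The steel catch's top is 33 mm above the bench; its toothed nose reaches 80 mm from here towards the hammer's resting side, its tail 34 mm the other way
- jar: bystander: green glass jar, 68 mm diameter, 85 mm tall, loose, origin under its centre
- door_knob: bystander: turned maple door knob, 54 mm diameter, 58 mm tall, loose, standing on its foot
Mind the look-alikes: they are no part of the job. What is shaped like the stub0 but black is not meant.

How it is judged:
By the outcome, as a careful person would: the job done as asked, in the order asked, and still so for the second after the job is handed in, with the robot touching nothing.
Of bar0, bar1, bar2 only 2 to 3 are there at a start; the rules pass over those that are not, and their reading is None.
At some moment in a run one of bar0, bar1, bar2, stub0, stub1 may be knocked a few centimetres aside while the robot is not near it.
It also fails if it takes over 210 s, if anything falls off the work surface, if the arm or the gripper's body presses on something with over 40 N, if the wrist force passes 120 N, or if a joint passes its speed limit or range.

### The arm

A 6-joint arm with a two-finger parallel gripper is mounted at the origin on the work surface. World frame = base frame: x ahead of the robot, y to its left, z up, the work surface at z = 0. Lengths are in m, angles in rad, forces in N, time in s.
With the tool pointing down it reaches from about 0.3 to 0.875 m from the base axis. Payload 6.4 kg.
Tool frame: the origin (TCP) lies at the very end of the fingers, on their centre line; the grasp point (between the pads) lies 19 mm behind it (ctrl.grip_point_offset is the z of the grasp point in the tool frame, in m); z points along the fingers, y is the direction in which the jaws open and shut (so a half turn about z gives the same grasp; the last joint's range is limited). The gripper opens to 85 mm and grips with 20 to 120 N. Pads are 22 mm wide; open, the fingers measure 114 mm over their backs; the gripper's body (76 mm by 85 mm) begins 54 mm behind the grasp point. The pads swing forward as they close: fully open they stand 13 mm farther back than shut.
Start: joints at [-1.533, 0.181, 1.607, -0, 1.354, -0.206], TCP at [0.139, -0.558, 0.231] pointing down, gripper open.
Joint ranges: [-2.99, 2.99], [-0.89, 2.07], [0.3, 2.58], [-1.14, 4.28], [0, 2.63], [-3.12, 3.12]. Speed limits (rad/s): [2.57, 2.57, 3.01, 3.14, 3.14, 3.14].

### API

Orientations are given as a unit quaternion [w, x, y, z].
In Python, from bench import status, cams, ctrl gives the robot as it stands.
- The arm moves only by the shell command python3 -m handwheel 'ROWS'. ROWS is JSON, a list of rows, each an object with "grip": the finger opening in cm, from 0 to 8.54; "linear": the shift along the tool's x, y, z in cm, a list of three; "rotation": the turn, a rotation vector about the tool's x, y, z in degrees, a list of three. A call has 1 to 12 rows; each row is the pose to reach, as a shift and turn from the pose commanded when the call began, along the tool's axes at that moment; what a row does not reach only later rows make up. A row lasts 1/12 s, in which the tool goes at most 41.7 mm and 7.16 degrees, less where a joint would pass 70% of its speed; a pose out of reach is approached as far as the arm can. A call with a gripper value outside its range is refused whole. The fingers move at their own pace and stop on an object; the grip force is fixed at half the most. Time passes only in rows, so rows that repeat a pose let the fingers close. It gives the time, the measured TCP pose, the force and the opening at its end, in the units of the state.
- status.get_obs(): the state, without advancing time (a new reading comes with each control period).
- cams.camera(name): name is "side" or "top" or "wrist"; returns the picture (420x560x3 uint8, red, green, blue); there is no depth.
- cams.camera_info(name): a dict with "fovy" (degrees; the focal length in pixels is half the picture's height over the tangent of half this angle, whatever the lens; pixels are square), "cx", "cy" (the principal point, pixels), "world_from_camera" (4x4, takes a point from camera to world coordinates); the wrist camera has in their place "mount" (4x4, takes a point from camera to tool coordinates, whose origin is the TCP and whose axes are the flange's). Camera axes: x right, y down, z forward; pixel columns grow to the right and rows downward; lengths in m; the calibration is good to about 2 mm. A picture is of the moment at which its call begins: read the wrist's pose just before it. camera_info takes no time and is no camera call.
- ctrl.hand_in(): hands the job in, once; it reports no verdict.
The state is a dict: "time_s": time; "q": joint angles; "dq": joint speeds; "joint_efforts": joint torques, N m; "eef_pos": TCP position; "eef_rot": TCP orientation; "wrist_force": force on the tool from outside, world axes, zero at the start; "torque": the same for the moment, N m; "opening": opening from 0.0 (shut) to 1.0 (fully open).
Only numpy, scipy, OpenCV 4.12 (cv2) and the standard library are available. Lean on these libraries where they do the work, as an engineer would, in place of code of your own. Each camera call takes 0.05 s, during which the arm holds its last target.

## Working session

There is one attempt and no reset: what is moved stays moved. The work goes in short steps, Python scripts to look and compute and a shell command to move; the robot and the scene stay as the last step left them, time stands still between calls to the robot, and variables do not carry over. Pictures are saved under pics/ and viewed, and the job is handed in when it is done.

```bash
ls; mkdir -p pics; python3 - <<'E'
from bench import status,cams,ctrl
import cv2
o=status.get_obs();print(o)
for n in["side","top","wrist"]:
    print(n,cams.camera_info(n))
print(ctrl.grip_point_offset)
for n in["side","top","wrist"]:
    cv2.imwrite(f"pics/{n}0.png",cams.camera(n)[:,:,::-1])
E
```

```text
pics
{'time_s': 0.0, 'q': array([-1.53329771e+00,  1.81532456e-01,  1.60800755e+00, -1.03316263e-05,
        1.35377107e+00, -2.06314855e-01]), 'dq': array([-0.00117636,  0.00053609,  0.00072673,  0.0008233 , -0.00027294,
        0.00011044]), 'joint_efforts': array([-1.48252307e-04, -4.44869256e+01, -3.51342523e+01, -3.67152161e-04,
        9.03120730e-03, -9.53951201e-06]), 'eef_pos': array([ 0.13879261, -0.557438  ,  0.23038919]), 'eef_rot': array([-8.56579610e-04,  9.92578070e-01,  1.21606075e-01,  6.74127778e-05]), 'wrist_force': array([ 0.16979011, -0.13158384,  0.19791426]), 'torque': array([-0.00714388,  0.02654306,  0.00244312]), 'opening': 0.9954595298013953}
side {'fovy': 51.67073238192892, 'cx': 278.054758711378, 'cy': 215.7731505228959, 'world_from_camera': array([[-0.94257794, -0.21858753,  0.25251994,  0.27055697],
       [-0.33333627,  0.6628463 , -0.67046381,  0.76111376],
       [-0.02082688, -0.71613845, -0.69764745,  0.88452428],
       [ 0.        ,  0.        ,  0.        ,  1.        ]])}
top {'fovy': 48.28609019284861, 'cx': 276.94687735797856, 'cy': 200.8967239389759, 'world_from_camera': array([[-0.00122822, -0.99846736,  0.05533005,  0.48291819],
       [-0.999993  ,  0.00142187,  0.00346063, -0.0118345 ],
       [-0.00353399, -0.05532541, -0.99846212,  1.164938  ],
       [ 0.        ,  0.        ,  0.        ,  1.        ]])}
wrist {'fovy': 70.51729948598027, 'cx': 282.90300938617173, 'cy': 206.10625832486326, 'mount': array([[ 2.83711963e-05, -9.54591163e-01, -2.97918966e-01,
         7.58906920e-02],
       [ 9.99999990e-01, -1.49382595e-05,  1.43096383e-04,
         4.20096055e-04],
       [-1.41048933e-04, -2.97918967e-01,  9.54591153e-01,
        -1.42710607e-01],
       [ 0.00000000e+00,  0.00000000e+00,  0.00000000e+00,
         1.00000000e+00]])}
-0.0187
```

View pics/top0.png

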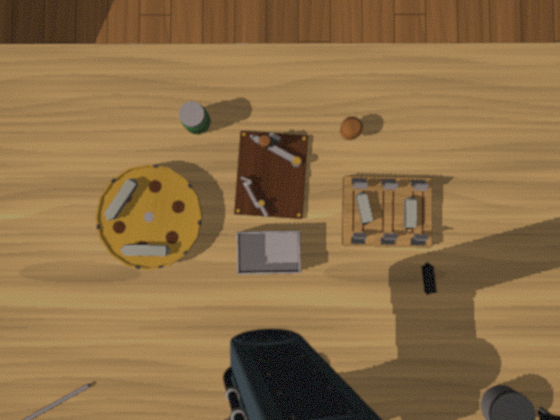

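View pics/side0.png

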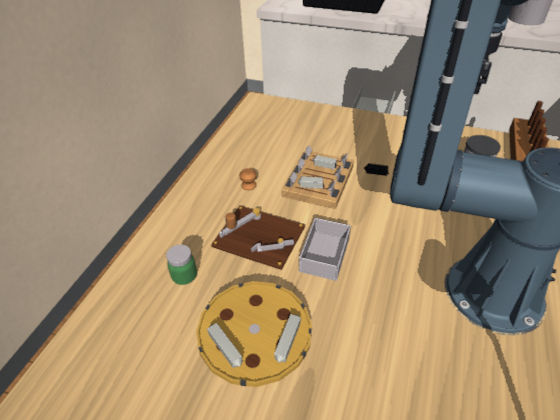

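View pics/wrist0.png

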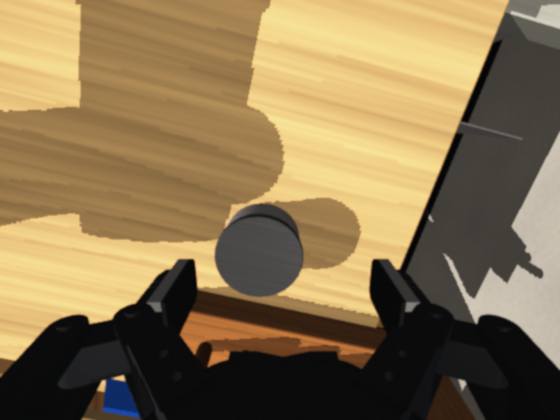

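```bash
cat > h.py <<'E'
import numpy as np,cv2
from bench import status,cams,ctrl
from scipy.spatial.transform import Rotation as R
def f(i): return 210/np.tan(np.radians(i['fovy']/2))
def Tool():
    o=status.get_obs();T=np.eye(4);q=o['eef_rot'];T[:3,:3]=R.from_quat([q[1],q[2],q[3],q[0]]).as_matrix();T[:3,3]=o['eef_pos'];return T
def cam(n,T=None):
    i=cams.camera_info(n)
    return i,(i['world_from_camera'] if n!='wrist' else (Tool() if T is None else T)@i['mount'])
def p2w(n,u,v,z,T=None):
    i,W=cam(n,T);d=W[:3,:3]@np.array([(u-i['cx'])/f(i),(v-i['cy'])/f(i),1]);o=W[:3,3]
    return o+d*(z-o[2])/d[2]
def w2p(n,p,T=None):
    i,W=cam(n,T);c=np.linalg.inv(W)@np.append(p,1);return c[0]/c[2]*f(i)+i['cx'],c[1]/c[2]*f(i)+i['cy']
def crop(n,out,u0,v0,u1,v1,s,img=None):
    im=cams.camera(n) if img is None else img
    c=cv2.resize(im[v0:v1,u0:u1],None,fx=s,fy=s,interpolation=cv2.INTER_CUBIC)
    cv2.imwrite(out,c[:,:,::-1])
def rel(p,yaw=None):
    """tool-axis shift cm to bring TCP to p (world), + yaw about world z wanted for tool y axis (deg, mod 180)"""
    T=Tool();d=T[:3,:3].T@(np.array(p)-T[:3,3])*100
    s='lin '+str(np.round(d,2))
    if yaw is not None:
        # desired: z down, tool y at yaw
        for y in (yaw,yaw+180):
            a=np.radians(y);Y=np.array([np.cos(a),np.sin(a),0]);Z=np.array([0,0,-1.]);D=np.stack([np.cross(Y,Z),Y,Z],1)
            s+=' rot(%d) '%y+str(np.round(R.from_matrix(T[:3,:3].T@D).as_rotvec(degrees=True),1))
    print(s)
E
python3 - <<'E'
import cv2
t=cv2.imread('pics/top0.png');s=cv2.imread('pics/side0.png')
def c(im,o,u0,v0,u1,v1,k):cv2.imwrite(o,cv2.resize(im[v0:v1,u0:u1],None,fx=k,fy=k,interpolation=cv2.INTER_CUBIC))
c(t,'pics/t_rack.png',330,165,450,255,6)
c(t,'pics/t_ham.png',225,120,325,280,3.7)
c(t,'pics/t_wh.png',90,155,210,275,5)
E
```

```text
(no output)
```

View pics/t_rack.png

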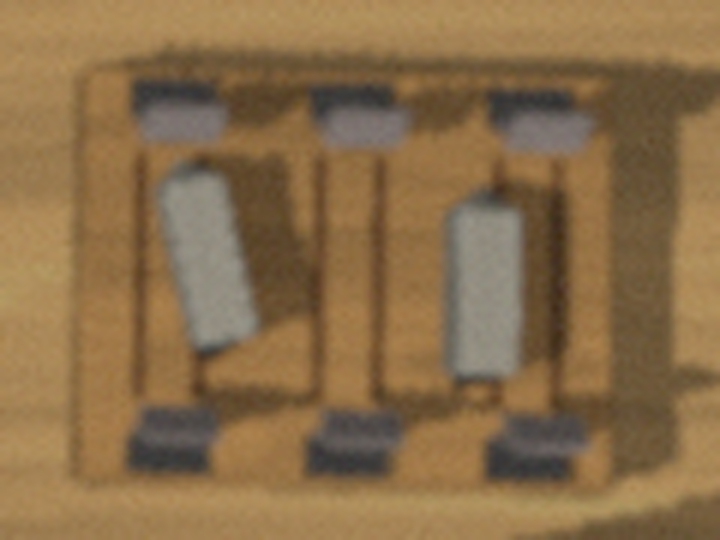

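View pics/t_ham.png

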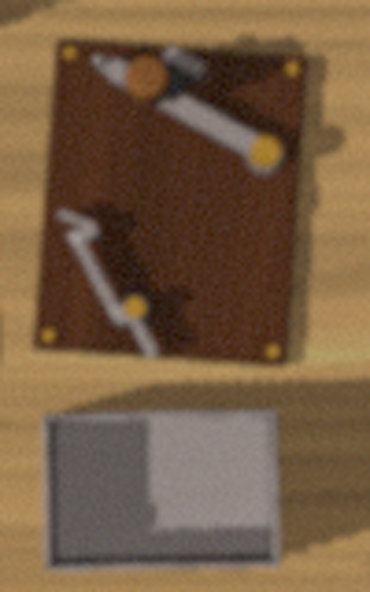

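View pics/t_wh.png

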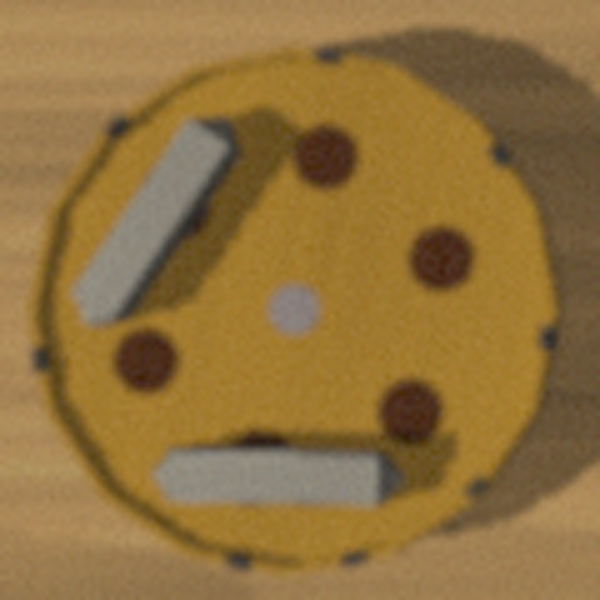

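```bash
python3 - <<'E'
from h import *
np.set_printoptions(precision=4,suppress=True)
def P(l,u,v,z):print(l,p2w('top',u,v,z))
k=lambda x,y:(330+x/6,165+y/6)
for c in[(82,70),(612,68),(608,485),(75,485)]:P('rackc',*k(*c),.03)
for c in[(140,155),(140,395),(197,395),(320,155),(320,395),(378,155),(378,395),(498,155),(558,155),(500,395),(558,395)]:P('line',*k(*c),.03)
for c in[(190,178),(230,338),(160,190),(222,172),(258,328),(205,350)]:P('stubA',*k(*c),.054)
for c in[(488,205),(483,378),(448,205),(522,205),(518,380),(448,378)]:P('stubB',*k(*c),.054)
k=lambda x,y:(225+x/3.7,120+y/3.7)
P('pivot',*k(264,152),.04);P('knob',*k(146,75),.074);P('tip',*k(98,62),.032)
P('catchp',*k(135,307),.036);P('nose',*k(62,212),.033);P('tooth',*k(98,232),.033);P('tail',*k(152,352),.033)
for c in[(48,412),(277,410),(280,565),(50,568)]:P('bin',*k(*c),.055)
k=lambda x,y:(90+x/5,155+y/5)
P('axis',*k(294,309),.04)
for c in[(195,120),(233,150),(75,293),(110,322)]:P('bar0',*k(*c),.062)
for c in[(160,475),(400,475),(175,450),(175,503),(378,450),(378,506)]:P('bar1',*k(*c),.062)
P('jar',195,107,.085);P('dk',350,127,.05)
E
```

```text
rackc [ 0.6046 -0.1702  0.03  ]
rackc [ 0.6051 -0.3848  0.03  ]
rackc [ 0.4368 -0.3799  0.03  ]
rackc [ 0.437  -0.1659  0.03  ]
line [ 0.57   -0.1934  0.03  ]
line [ 0.4731 -0.1924  0.03  ]
line [ 0.4731 -0.2153  0.03  ]
line [ 0.5699 -0.2661  0.03  ]
line [ 0.473  -0.2648  0.03  ]
line [ 0.5699 -0.2896  0.03  ]
line [ 0.473  -0.2881  0.03  ]
line [ 0.5698 -0.3381  0.03  ]
line [ 0.5698 -0.3623  0.03  ]
line [ 0.4729 -0.3372  0.03  ]
line [ 0.4729 -0.3605  0.03  ]
stubA [ 0.559  -0.2092  0.054 ]
stubA [ 0.4957 -0.2243  0.054 ]
stubA [ 0.5543 -0.1973  0.054 ]
stubA [ 0.5614 -0.2219  0.054 ]
stubA [ 0.4996 -0.2354  0.054 ]
stubA [ 0.491  -0.2144  0.054 ]
stubB [ 0.5481 -0.3269  0.054 ]
stubB [ 0.4798 -0.3237  0.054 ]
stubB [ 0.5482 -0.3111  0.054 ]
stubB [ 0.5481 -0.3403  0.054 ]
stubB [ 0.479  -0.3375  0.054 ]
stubB [ 0.4799 -0.31    0.054 ]
pivot [ 0.6415 -0.0549  0.04  ]
knob [0.6861 0.0211 0.074 ]
tip [0.7026 0.054  0.032 ]
catchp [0.5405 0.0294 0.036 ]
nose [0.6031 0.0774 0.033 ]
tooth [0.5899 0.0538 0.033 ]
tail [0.5112 0.0184 0.033 ]
bin [0.4724 0.0843 0.055 ]
bin [ 0.4735 -0.0621  0.055 ]
bin [ 0.3752 -0.0636  0.055 ]
bin [0.3734 0.0827 0.055 ]
axis [0.5074 0.3    0.04  ]
bar0 [0.5964 0.342  0.062 ]
bar0 [0.5822 0.3238 0.062 ]
bar0 [0.5146 0.3973 0.062 ]
bar0 [0.5009 0.3806 0.062 ]
bar1 [0.4291 0.3558 0.062 ]
bar1 [0.429 0.243 0.062]
bar1 [0.4408 0.3489 0.062 ]
bar1 [0.4161 0.3485 0.062 ]
bar1 [0.4407 0.2535 0.062 ]
bar1 [0.4146 0.2532 0.062 ]
jar [0.7627 0.1831 0.085 ]
dk [ 0.7223 -0.1837  0.05  ]
```

```bash
python3 - <<'E'
from h import *
rel([0.49,-0.275,0.23],-91)
E
```

```text
lin [ 40.9  -18.94   0.1 ] rot(-91) [-0.1 -0.  15. ] rot(89) [ 0.00e+00 -1.00e-01 -1.65e+02]
```

```bash
python3 -m handwheel '[{"grip":8.5,"linear":[10,-4.7,0],"rotation":[0,0,5]},{"grip":8.5,"linear":[20,-9,0],"rotation":[0,0,10]},{"grip":8.5,"linear":[40.9,-18.9,0],"rotation":[0,0,15]},{"grip":8.5,"linear":[40.9,-18.9,0],"rotation":[0,0,15]},{"grip":8.5,"linear":[40.9,-18.9,0],"rotation":[0,0,15]},{"grip":8.5,"linear":[40.9,-18.9,0],"rotation":[0,0,15]},{"grip":8.5,"linear":[40.9,-18.9,0],"rotation":[0,0,15]},{"grip":8.5,"linear":[40.9,-18.9,0],"rotation":[0,0,15]},{"grip":8.5,"linear":[40.9,-18.9,0],"rotation":[0,0,15]},{"grip":8.5,"linear":[40.9,-18.9,0],"rotation":[0,0,15]},{"grip":8.5,"linear":[40.9,-18.9,0],"rotation":[0,0,15]},{"grip":8.5,"linear":[40.9,-18.9,0],"rotation":[0,0,15]}]'
python3 - <<'E'
from h import *
T=Tool();np.save('pics/T1.npy',T);im=cams.camera('wrist');cv2.imwrite('pics/w1.png',im[:,:,::-1])
E
```

```text
time_s: 1.15
eef_pos: [0.4939, -0.2713, 0.2311]
eef_rot: [-0.001, 1.0, -0.006, 0.001]
wrist_force: [-0.7, 0.5, 0.4]
opening: 0.997
```

View pics/w1.png

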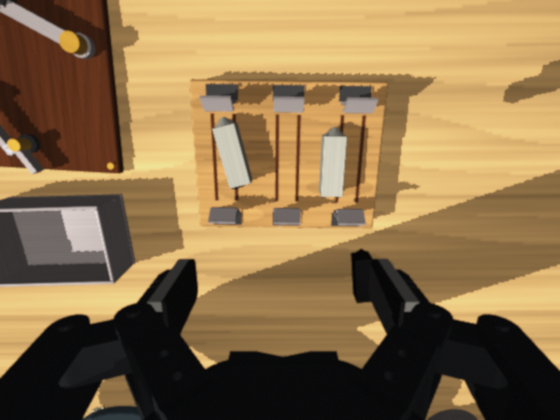

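```bash
python3 - <<'E'
import cv2
t=cv2.imread('pics/w1.png')
cv2.imwrite('pics/w1c.png',cv2.resize(t[70:235,180:400],None,fx=3.6,fy=3.6,interpolation=cv2.INTER_CUBIC))
E
```

```text
(no output)
```

View pics/w1c.png

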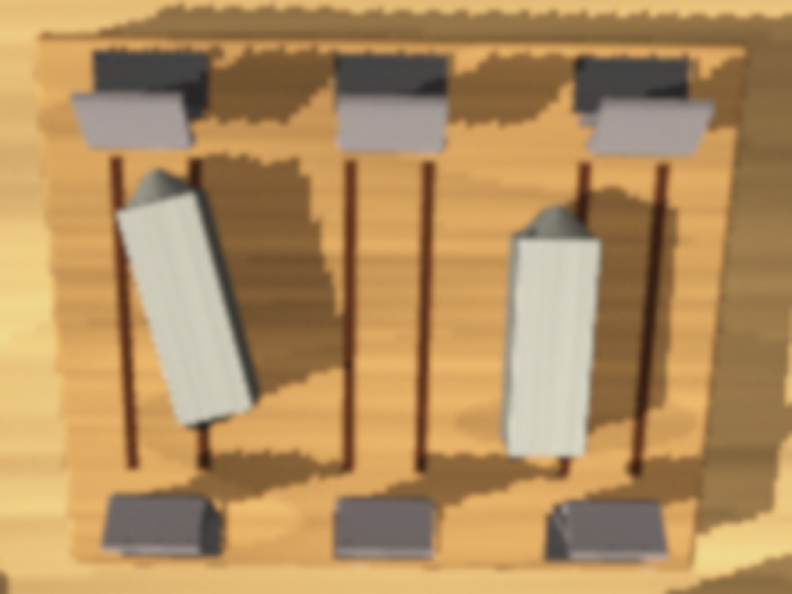

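```bash
python3 - <<'E'
from h import *
np.set_printoptions(precision=4,suppress=True)
T=np.load('pics/T1.npy')
def P(l,x,y,z):
    p=p2w('wrist',180+x/3.6,70+y/3.6,z,T);print(l,p[:2]);return p
for c in[(40,37),(745,46),(690,570),(75,560)]:P('rackc',*c,.03)
for c in[(116,160),(133,466),(350,162),(348,470),(429,163),(421,470),(585,165),(662,166),(636,472)]:P('line',*c,.03)
for c in[(118,212),(195,190),(255,402),(187,425)]:P('A',*c,.054)
for c in[(514,238),(600,238),(585,455),(505,456)]:P('B',*c,.054)
for c in [(75,95),(182,95),(340,97),(446,97),(605,99),(713,101)]: P('jawN top',*c,.066)
E
```

```text
rackc [ 0.6053 -0.1745]
rackc [ 0.6002 -0.3845]
rackc [ 0.4327 -0.3809]
rackc [ 0.4389 -0.1693]
line [ 0.5701 -0.1943]
line [ 0.4723 -0.1918]
line [ 0.5686 -0.2662]
line [ 0.47   -0.2637]
line [ 0.568  -0.2905]
line [ 0.4697 -0.2881]
line [ 0.5668 -0.3384]
line [ 0.5662 -0.3621]
line [ 0.4682 -0.3601]
A [ 0.5556 -0.1991]
A [ 0.5615 -0.2218]
A [ 0.4989 -0.2364]
A [ 0.492  -0.2151]
B [ 0.5468 -0.3141]
B [ 0.5465 -0.3392]
B [ 0.4809 -0.3379]
B [ 0.4809 -0.3131]
jawN top [ 0.5869 -0.1928]
jawN top [ 0.5866 -0.2217]
jawN top [ 0.5855 -0.2645]
jawN top [ 0.5852 -0.2932]
jawN top [ 0.5841 -0.3362]
jawN top [ 0.5832 -0.3655]
```

```bash
python3 - <<'E'
from h import *
print(Tool()); rel([0.4900,-0.275,0.23],-91); rel([.5138,-.326,.033],-91.5)
E
```

```text
[[ 9.99915680e-01 -1.29854628e-02 -1.01864327e-04  4.92002998e-01]
 [-1.29853851e-02 -9.99915420e-01  7.29214899e-04 -2.73220636e-01]
 [-1.11324904e-04 -7.27830665e-04 -9.99999729e-01  2.30892238e-01]
 [ 0.00000000e+00  0.00000000e+00  0.00000000e+00  1.00000000e+00]]
lin [-0.2   0.18  0.09] rot(-91) [-0.   0.   0.3] rot(89) [-0.000e+00 -1.000e-01 -1.797e+02]
lin [ 2.25  5.26 19.79] rot(-91) [-0.   0.   0.8] rot(88) [-0.000e+00 -1.000e-01 -1.792e+02]
```

```bash
python3 -m handwheel '[{"grip":5.5,"linear":[2.47,5.06,3],"rotation":[0,0,0.5]},{"grip":5.5,"linear":[2.47,5.06,7],"rotation":[0,0,0.5]},{"grip":5.5,"linear":[2.47,5.06,11],"rotation":[0,0,0.5]},{"grip":5.5,"linear":[2.47,5.06,13.5],"rotation":[0,0,0.5]},{"grip":5.5,"linear":[2.47,5.06,13.5],"rotation":[0,0,0.5]},{"grip":5.5,"linear":[2.47,5.06,13.5],"rotation":[0,0,0.5]},{"grip":5.5,"linear":[2.47,5.06,13.5],"rotation":[0,0,0.5]}]'
python3 - <<'E'
from h import *
T=Tool();np.save('pics/T2.npy',T);im=cams.camera('wrist');cv2.imwrite('pics/w2.png',im[:,:,::-1])
print(w2p('wrist',[.5138,-.326,.054],T))
rel([.5138,-.326,.033],-91.5)
E
```

```text
time_s: 1.78
eef_pos: [0.5144, -0.3281, 0.0984]
eef_rot: [0.001, 1.0, -0.014, 0.001]
wrist_force: [0.5, -0.7, 0.3]
opening: 0.644
(np.float64(279.02568071195276), np.float64(231.95637488095272))
lin [-0.16 -0.27  6.64] rot(-91) [ 0.2 -0.2 -0. ] rot(88) [ -0.3  -0.3 180. ]
```

View pics/w2.png

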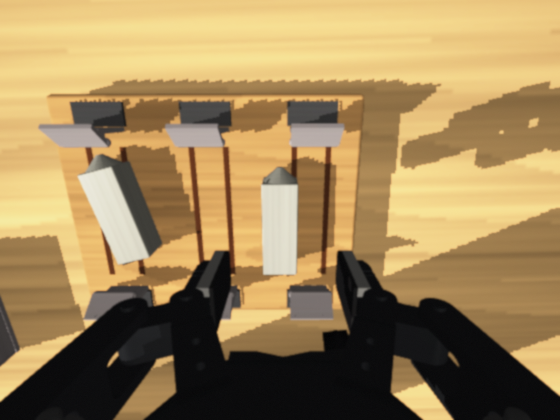

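```bash
python3 -m handwheel '[{"grip":5.5,"linear":[0,0,3],"rotation":[0,0,0]},{"grip":5.5,"linear":[0,0,5],"rotation":[0,0,0]},{"grip":5.5,"linear":[0,0,6.2],"rotation":[0,0,0]},{"grip":5.5,"linear":[0,0,6.2],"rotation":[0,0,0]},{"grip":1.5,"linear":[0,0,6.2],"rotation":[0,0,0]},{"grip":1.5,"linear":[0,0,6.2],"rotation":[0,0,0]},{"grip":1.5,"linear":[0,0,6.2],"rotation":[0,0,0]},{"grip":1.5,"linear":[0,0,6.2],"rotation":[0,0,0]},{"grip":1.5,"linear":[0,0,6.2],"rotation":[0,0,0]},{"grip":1.5,"linear":[0,0,6.2],"rotation":[0,0,0]}]'
python3 - <<'E'
from h import *
rel([.4236,.010,.16],-91.5)
rel([.4236,-.02,.16],-91.5)
E
```

```text
time_s: 2.67
eef_pos: [0.5153, -0.3281, 0.0368]
eef_rot: [0.001, 1.0, -0.013, 0.002]
wrist_force: [-0.4, -0.2, 6.9]
opening: 0.269
lin [-10.03 -33.52 -12.45] rot(-91) [ 0.2 -0.2 -0. ] rot(88) [ -0.3  -0.2 180. ]
lin [ -9.95 -30.53 -12.44] rot(-91) [ 0.2 -0.2 -0. ] rot(88) [ -0.3  -0.2 180. ]
```

```bash
python3 -m handwheel '[{"grip":1.5,"linear":[0,0,-3],"rotation":[0,0,0]},{"grip":1.5,"linear":[0,0,-7],"rotation":[0,0,0]},{"grip":1.5,"linear":[0,0,-11],"rotation":[0,0,0]},{"grip":1.5,"linear":[-3,-9,-12],"rotation":[0,0,0]},{"grip":1.5,"linear":[-4,-13,-12],"rotation":[0,0,0]},{"grip":1.5,"linear":[-5,-17,-12],"rotation":[0,0,0]},{"grip":1.5,"linear":[-7,-21,-12],"rotation":[0,0,0]},{"grip":1.5,"linear":[-8.5,-25,-12],"rotation":[0,0,0]},{"grip":1.5,"linear":[-10,-29,-12],"rotation":[0,0,0]},{"grip":1.5,"linear":[-10,-31,-12],"rotation":[0,0,0]},{"grip":1.5,"linear":[-10,-31,-12],"rotation":[0,0,0]},{"grip":1.5,"linear":[-10,-31,-12],"rotation":[0,0,0]}]'
python3 - <<'E'
from h import *
T=Tool();np.save('pics/T3.npy',T);im=cams.camera('wrist');cv2.imwrite('pics/w3.png',im[:,:,::-1])
rel([.4236,-.015,.045],-91.5)
E
```

```text
time_s: 3.67
eef_pos: [0.4199, -0.0091, 0.1544]
eef_rot: [-0.001, 1.0, -0.011, -0.0]
wrist_force: [1.0, -0.5, -1.1]
opening: 0.263
lin [ 0.23  0.34 10.98] rot(-91) [-0.  -0.   0.2] rot(88) [ 1.000e-01 -0.000e+00 -1.798e+02]
```

View pics/w3.png

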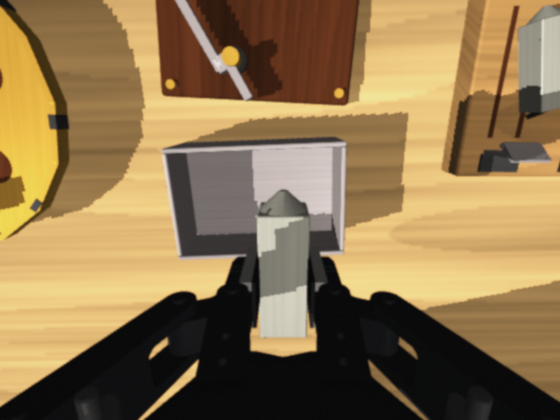

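```bash
python3 - <<'E'
from h import *
T=np.load('pics/T3.npy')
for c in[(164,150),(345,143),(344,250),(180,256)]:print(p2w('wrist',*c,.055,T))
for c in[(257,216),(310,216),(306,337),(258,337)]:print(p2w('wrist',*c,.154+.017,T))
rel([.4236,-.015,.045],-91.5)
E
```

```text
[0.4697654  0.08542415 0.055     ]
[ 0.47211148 -0.06028153  0.055     ]
[ 0.37795004 -0.06317332  0.055     ]
[0.37515695 0.08438892 0.055     ]
[0.45214747 0.00132894 0.171     ]
[ 0.45163383 -0.0224798   0.171     ]
[ 0.38559079 -0.02075445  0.171     ]
[0.38610389 0.00399603 0.171     ]
lin [ 0.23  0.34 10.98] rot(-91) [-0.  -0.   0.2] rot(88) [ 1.000e-01 -0.000e+00 -1.798e+02]
```

```bash
python3 -m handwheel '[{"grip":1.5,"linear":[0.1,0.2,4],"rotation":[0,0,0]},{"grip":1.5,"linear":[0.1,0.2,8],"rotation":[0,0,0]},{"grip":1.5,"linear":[0.1,0.2,10.7],"rotation":[0,0,0]},{"grip":1.5,"linear":[0.1,0.2,11.5],"rotation":[0,0,0]},{"grip":1.5,"linear":[0.1,0.2,11.5],"rotation":[0,0,0]},{"grip":3.5,"linear":[0.1,0.2,11.5],"rotation":[0,0,0]},{"grip":3.5,"linear":[0.1,0.2,11.5],"rotation":[0,0,0]},{"grip":3.5,"linear":[0.1,0.2,11.5],"rotation":[0,0,0]},{"grip":3.5,"linear":[0.1,0.2,8],"rotation":[0,0,0]},{"grip":3.5,"linear":[0.1,0.2,4],"rotation":[0,0,0]},{"grip":3.5,"linear":[0.1,0.2,0],"rotation":[0,0,0]}]'
python3 - <<'E'
from h import *
rel([.5265,-.2175,.14],-91.5+14)
crop('top','pics/t4.png',225,150,450,290,3.4)
E
```

```text
time_s: 4.63
eef_pos: [0.4229, -0.0163, 0.1565]
eef_rot: [0.0, 1.0, -0.013, 0.0]
wrist_force: [1.6, -0.4, -0.3]
opening: 0.413
lin [10.9  19.83  1.65] rot(-77) [  0.  -0. -14.] rot(102) [ -0.  -0. 166.]
```

View pics/t4.png

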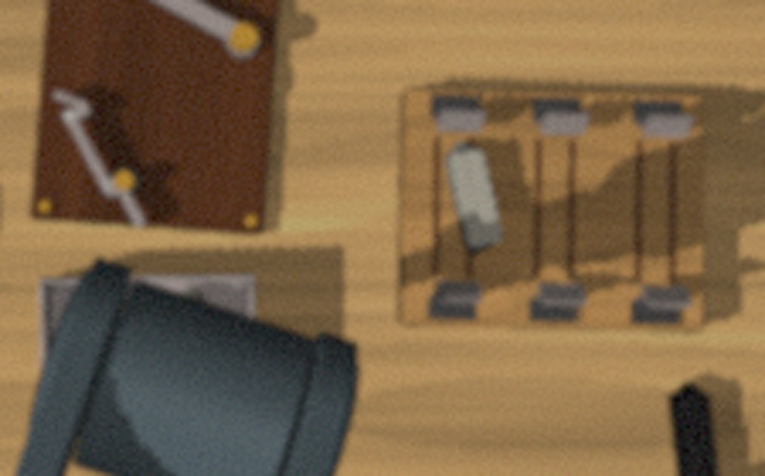

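```bash
python3 -m handwheel '[{"grip":5.5,"linear":[2,4,0],"rotation":[0,0,-5]},{"grip":5.5,"linear":[4,8,0],"rotation":[0,0,-10]},{"grip":5.5,"linear":[6,12,0],"rotation":[0,0,-15]},{"grip":5.5,"linear":[8,16,0],"rotation":[0,0,-15]},{"grip":5.5,"linear":[11,19.8,3],"rotation":[0,0,-15]},{"grip":5.5,"linear":[11,19.8,6],"rotation":[0,0,-15]},{"grip":5.5,"linear":[11,19.8,6],"rotation":[0,0,-15]},{"grip":5.5,"linear":[11,19.8,6],"rotation":[0,0,-15]}]'
python3 - <<'E'
from h import *
T=Tool();np.save('pics/T5.npy',T);im=cams.camera('wrist');cv2.imwrite('pics/w5.png',im[:,:,::-1])
rel([.527,-.218,.035],-76.5)
E
```

```text
time_s: 5.35
eef_pos: [0.5266, -0.2174, 0.0921]
eef_rot: [-0.002, 0.993, 0.116, -0.002]
wrist_force: [0.4, -0.1, 0.1]
opening: 0.642
lin [-0.05  0.09  5.92] rot(-76) [-0.1  0.1 -0.1] rot(103) [1.000e-01 1.000e-01 1.799e+02]
```

View pics/w5.png

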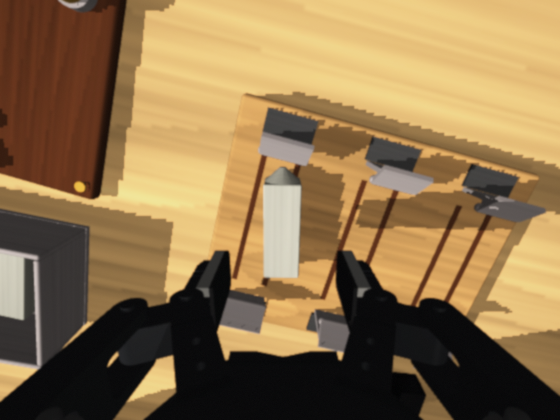

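```bash
python3 -m handwheel '[{"grip":5.5,"linear":[0,0.1,3],"rotation":[0,0,0]},{"grip":5.5,"linear":[0,0.1,5],"rotation":[0,0,0]},{"grip":5.5,"linear":[0,0.1,5.6],"rotation":[0,0,0]},{"grip":5.5,"linear":[0,0.1,5.6],"rotation":[0,0,0]},{"grip":1.5,"linear":[0,0.1,5.6],"rotation":[0,0,0]},{"grip":1.5,"linear":[0,0.1,5.6],"rotation":[0,0,0]},{"grip":1.5,"linear":[0,0.1,5.6],"rotation":[0,0,0]},{"grip":1.5,"linear":[0,0.1,5.6],"rotation":[0,0,0]},{"grip":1.5,"linear":[0,0.1,5.6],"rotation":[0,0,0]},{"grip":1.5,"linear":[0,0.1,3],"rotation":[0,0,0]},{"grip":1.5,"linear":[0,0.1,-1],"rotation":[0,0,0]},{"grip":1.5,"linear":[0,0.1,-5],"rotation":[0,0,0]}]'
python3 - <<'E'
from h import *
rel([.4236,.04,.154],-91.5)
E
```

```text
time_s: 6.4
eef_pos: [0.5271, -0.2175, 0.1452]
eef_rot: [-0.001, 0.993, 0.117, -0.001]
wrist_force: [1.8, -0.5, -2.2]
opening: 0.267
lin [ -4.07 -27.46  -0.83] rot(-91) [-0.1  0.1 15. ] rot(88) [-2.00e-01 -1.00e-01 -1.65e+02]
```

```bash
python3 -m handwheel '[{"grip":1.5,"linear":[-0.6,-4,-0.8],"rotation":[0,0,5]},{"grip":1.5,"linear":[-1.2,-8,-0.8],"rotation":[0,0,10]},{"grip":1.5,"linear":[-1.8,-12,-0.8],"rotation":[0,0,15]},{"grip":1.5,"linear":[-2.4,-16,-0.8],"rotation":[0,0,15]},{"grip":1.5,"linear":[-3,-20,-0.8],"rotation":[0,0,15]},{"grip":1.5,"linear":[-3.6,-24,-0.8],"rotation":[0,0,15]},{"grip":1.5,"linear":[-4,-27.3,-0.8],"rotation":[0,0,15]},{"grip":1.5,"linear":[-4,-27.3,-0.8],"rotation":[0,0,15]},{"grip":1.5,"linear":[-4,-27.3,-0.8],"rotation":[0,0,15]}]'
python3 - <<'E'
from h import *
T=Tool();np.save('pics/T6.npy',T);im=cams.camera('wrist');cv2.imwrite('pics/w6.png',im[:,:,::-1])
rel([.4236,.04,.045],-91.5)
E
```

```text
time_s: 7.15
eef_pos: [0.4253, 0.0394, 0.1532]
eef_rot: [0.0, 1.0, -0.012, 0.001]
wrist_force: [0.7, 1.0, -0.3]
opening: 0.267
lin [-0.27 -0.17 10.83] rot(-91) [ 0.  -0.1  0.1] rot(88) [ 2.000e-01  1.000e-01 -1.799e+02]
```

View pics/w6.png

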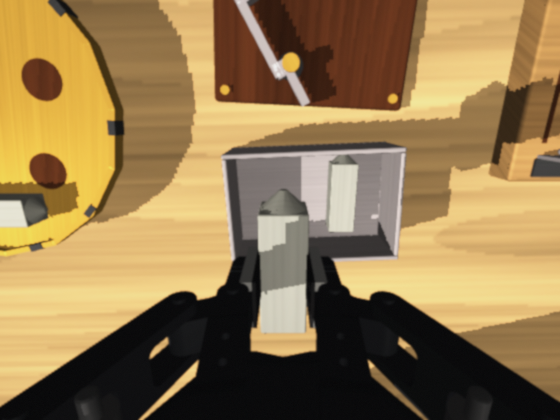

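```bash
python3 -m handwheel '[{"grip":1.5,"linear":[-0.3,-0.1,4],"rotation":[0,0,0]},{"grip":1.5,"linear":[-0.3,-0.1,8],"rotation":[0,0,0]},{"grip":1.5,"linear":[-0.3,-0.1,10.7],"rotation":[0,0,0]},{"grip":1.5,"linear":[-0.3,-0.1,11],"rotation":[0,0,0]},{"grip":1.5,"linear":[-0.3,-0.1,11],"rotation":[0,0,0]},{"grip":3.5,"linear":[-0.3,-0.1,11],"rotation":[0,0,0]},{"grip":3.5,"linear":[-0.3,-0.1,11],"rotation":[0,0,0]},{"grip":3.5,"linear":[-0.3,-0.1,11],"rotation":[0,0,0]},{"grip":3.5,"linear":[-0.3,-0.1,7],"rotation":[0,0,0]},{"grip":3.5,"linear":[-0.3,-0.1,3],"rotation":[0,0,0]},{"grip":3.5,"linear":[-0.3,-0.1,-1],"rotation":[0,0,0]},{"grip":3.5,"linear":[-0.3,-0.1,-5],"rotation":[0,0,0]}]'
python3 - <<'E'
from h import *
rel([.40,.30,.20],-181)
rel([.47,.15,.20],-91)
E
```

```text
time_s: 8.2
eef_pos: [0.4227, 0.0391, 0.2056]
eef_rot: [0.0, 1.0, -0.013, 0.001]
wrist_force: [1.5, -1.1, -0.4]
opening: 0.408
lin [ -2.97 -26.03   0.55] rot(-181) [-0.1 -0.1 89.5] rot(-1) [  0.1  -0.1 -90.5]
lin [  4.43 -11.22   0.57] rot(-91) [ 0.  -0.1 -0.5] rot(89) [ -0.2  -0.  179.5]
```

```bash
python3 -m handwheel '[{"grip":4,"linear":[0,-2,0],"rotation":[0,0,-7]},{"grip":4,"linear":[0,-5,0],"rotation":[0,0,-14]},{"grip":4,"linear":[0,-8,0],"rotation":[0,0,-21]},{"grip":4,"linear":[0,-11,0],"rotation":[0,0,-28]},{"grip":4,"linear":[0,-14,0],"rotation":[0,0,-35]},{"grip":4,"linear":[0,-17,0],"rotation":[0,0,-42]},{"grip":4,"linear":[0,-20,0],"rotation":[0,0,-49]},{"grip":4,"linear":[0,-23,0],"rotation":[0,0,-56]},{"grip":4,"linear":[0,-26,0],"rotation":[0,0,-63]},{"grip":4,"linear":[0,-26,0],"rotation":[0,0,-70]},{"grip":4,"linear":[0,-26,0],"rotation":[0,0,-77]},{"grip":4,"linear":[0,-26,0],"rotation":[0,0,-84]}]'
python3 - <<'E'
from h import *
T=Tool();np.save('pics/T7.npy',T);im=cams.camera('wrist');cv2.imwrite('pics/w7.png',im[:,:,::-1])
cv2.imwrite('pics/top7.png',cams.camera('top')[:,:,::-1])
rel([.428,.30,.12],0)
E
```

```text
time_s: 9.2
eef_pos: [0.4298, 0.3, 0.204]
eef_rot: [0.0, 0.749, 0.662, 0.001]
wrist_force: [-0.5, -0.8, -1.0]
opening: 0.468
lin [ 0.02 -0.22  8.39] rot(0) [ 0.1 -0.1 -7.4] rot(180) [-1.000e-01 -2.000e-01  1.726e+02]
```

View pics/w7.png

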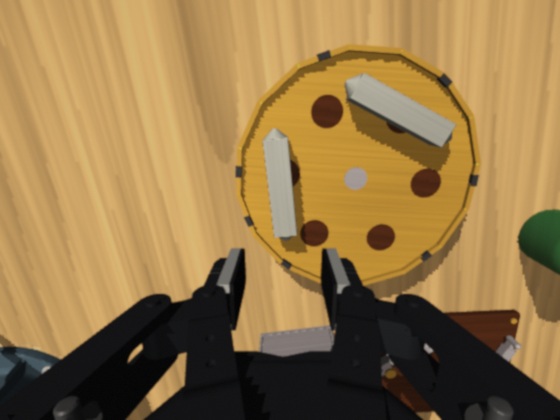

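View pics/top7.png

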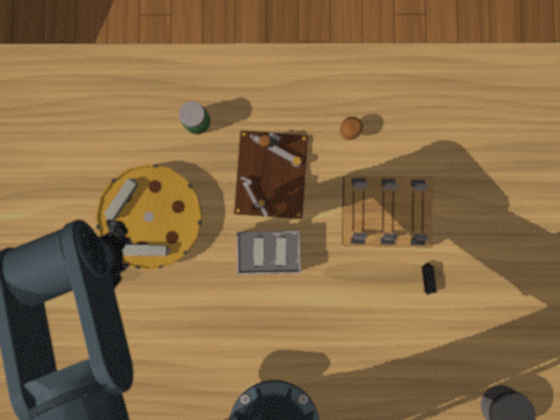

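```bash
python3 - <<'E'
from h import *
import cv2
T=np.load('pics/T7.npy')
t=cv2.imread('pics/w7.png')
cv2.imwrite('pics/w7c.png',cv2.resize(t[30:270,220:500],None,fx=2.5,fy=2.5,interpolation=cv2.INTER_CUBIC))
E
```

```text
(no output)
```

View pics/w7c.png

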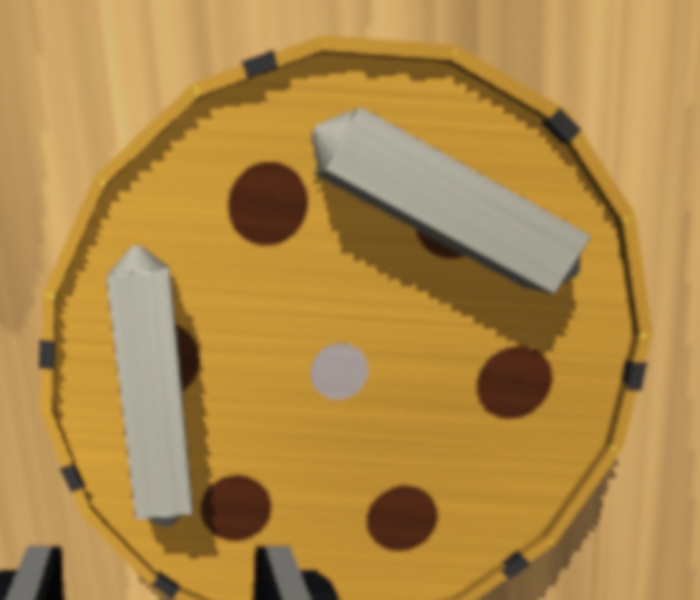

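```bash
python3 - <<'E'
from h import *
np.set_printoptions(precision=4,suppress=True)
T=np.load('pics/T7.npy')
c=[p2w('wrist',220+x/2.5,30+y/2.5,.062,T)[:2] for x,y in[(108,280),(168,268),(191,514),(137,519)]]
print(np.array(c),np.mean(c,0));d=(c[0]+c[1]-c[2]-c[3])/2;print(np.linalg.norm(d),np.degrees(np.arctan2(d[1],d[0])))
c=[p2w('wrist',220+x/2.5,30+y/2.5,.062,T)[:2] for x,y in[(322,170),(363,110),(590,240),(556,292)]]
print(np.array(c),np.mean(c,0));d=(c[0]+c[1]-c[2]-c[3])/2;print(np.linalg.norm(d),np.degrees(np.arctan2(d[1],d[0])))
print(p2w('wrist',220+340/2.5,30+372/2.5,.04,T))
E
```

```text
[[0.4179 0.352 ]
 [0.4408 0.3536]
 [0.4384 0.2536]
 [0.4159 0.2541]] [0.4282 0.3033]
0.0989365445880607 88.74063288164274
[[0.5    0.381 ]
 [0.5156 0.3991]
 [0.5972 0.3443]
 [0.5853 0.3267]] [0.5495 0.3628]
0.09973405729754406 146.82296280173114
[0.5076 0.3006 0.04  ]
```

```bash
python3 -m handwheel '[{"grip":4,"linear":[0.2,-0.1,4],"rotation":[0,0,-6.1]},{"grip":4,"linear":[0.2,-0.1,8],"rotation":[0,0,-6.1]},{"grip":4,"linear":[0.2,-0.1,11],"rotation":[0,0,-6.1]},{"grip":4,"linear":[0.2,-0.1,11],"rotation":[0,0,-6.1]},{"grip":4,"linear":[0.2,-0.1,11],"rotation":[0,0,-6.1]}]'
python3 - <<'E'
from h import *
T=Tool();np.save('pics/T8.npy',T);im=cams.camera('wrist');cv2.imwrite('pics/w8.png',im[:,:,::-1])
rel([.428,.302,.044],-1.3)
E
```

```text
time_s: 9.72
eef_pos: [0.4281, 0.3006, 0.0921]
eef_rot: [-0.0, 0.717, 0.697, -0.001]
wrist_force: [0.3, -0.2, 1.1]
opening: 0.467
lin [ 0.06 -0.18  4.99] rot(-1) [ 0.1 -0.  -0.3] rot(178) [-1.000e-01 -1.000e-01  1.797e+02]
```

View pics/w8.png

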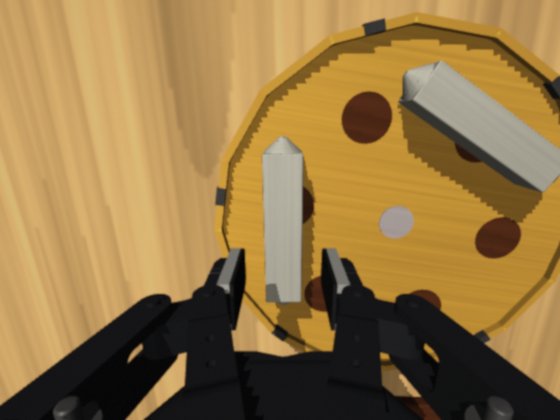

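```bash
python3 -m handwheel '[{"grip":4,"linear":[0.1,0,2.5],"rotation":[0,0,0]},{"grip":4,"linear":[0.1,0,4],"rotation":[0,0,0]},{"grip":4,"linear":[0.1,0,4.7],"rotation":[0,0,0]},{"grip":4,"linear":[0.1,0,4.7],"rotation":[0,0,0]},{"grip":4,"linear":[0.1,0,4.7],"rotation":[0,0,0]},{"grip":1.5,"linear":[0.1,0,4.7],"rotation":[0,0,0]},{"grip":1.5,"linear":[0.1,0,4.7],"rotation":[0,0,0]},{"grip":1.5,"linear":[0.1,0,4.7],"rotation":[0,0,0]},{"grip":1.5,"linear":[0.1,0,4.7],"rotation":[0,0,0]},{"grip":1.5,"linear":[0.1,0,4.7],"rotation":[0,0,0]}]'
python3 -m handwheel '[{"grip":1.5,"linear":[0,0,-3],"rotation":[0,0,0]},{"grip":1.5,"linear":[0,0,-6],"rotation":[0,0,0]},{"grip":1.5,"linear":[0,0,-9],"rotation":[0,0,0]},{"grip":1.5,"linear":[0,0,-12],"rotation":[0,0,0]},{"grip":1.5,"linear":[0,0,-14],"rotation":[0,0,0]},{"grip":1.5,"linear":[0,0,-14],"rotation":[0,0,0]}]'
python3 - <<'E'
from h import *
T=Tool();np.save('pics/T9.npy',T);im=cams.camera('wrist');cv2.imwrite('pics/w9.png',im[:,:,::-1])
rel([.518,-.277,.19],-91.5)
E
```

```text
time_s: 10.6
eef_pos: [0.4303, 0.3028, 0.0474]
eef_rot: [0.001, 0.716, 0.698, 0.002]
wrist_force: [-1.8, -1.0, 5.6]
opening: 0.262
time_s: 11.1
eef_pos: [0.4319, 0.3034, 0.1913]
eef_rot: [0.002, 0.716, 0.698, 0.005]
wrist_force: [1.0, 0.4, -1.6]
opening: 0.262
lin [-57.75  10.19  -0.24] rot(-91) [ 0.2 -0.4 90.1] rot(88) [  0.4   0.2 -89.9]
```

View pics/w9.png

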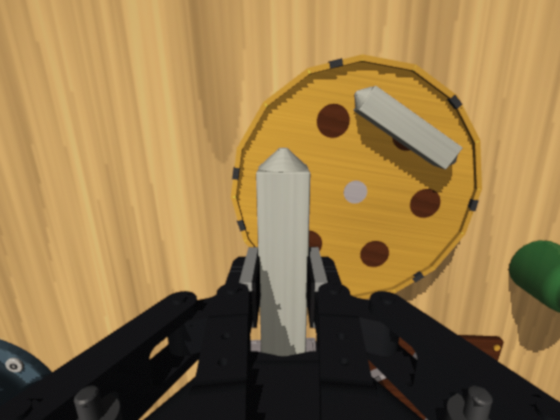

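```bash
cat >> h.py <<'E'
def p2t(u,v,zt):
    i=cams.camera_info('wrist');M=i['mount'];d=M[:3,:3]@np.array([(u-i['cx'])/f(i),(v-i['cy'])/f(i),1]);o=M[:3,3]
    return o+d*(zt-o[2])/d[2]
E
python3 - <<'E'
from h import *
np.set_printoptions(precision=4,suppress=True)
crop('wrist','pics/w9c.png',230,130,340,360,2.6,cv2.imread('pics/w9.png')[:,:,::-1])
for p in[(257,173),(310,173),(283,148),(306,352),(263,352)]: print(p2t(*p,-.0146),p2t(*p,-.0026))
E
```

```text
[ 0.0506 -0.0112 -0.0146] [ 0.0483 -0.0122 -0.0026]
[ 0.0506  0.012  -0.0146] [ 0.0483  0.0131 -0.0026]
[ 0.0614  0.0002 -0.0146] [ 0.0601  0.0002 -0.0026]
[-0.0459  0.0125 -0.0146] [-0.0573  0.0136 -0.0026]
[-0.046  -0.0105 -0.0146] [-0.0573 -0.0115 -0.0026]
```

View pics/w9c.png

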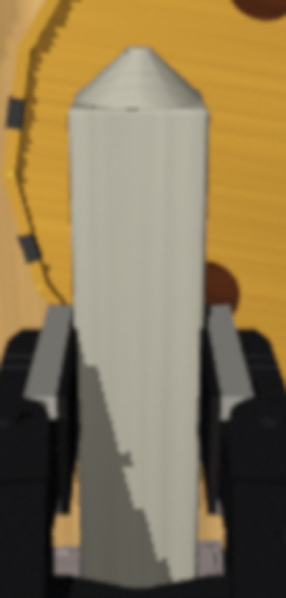

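```bash
python3 -m handwheel '[{"grip":1.5,"linear":[-4,0.6,0],"rotation":[0,0,7]},{"grip":1.5,"linear":[-8,1.2,0],"rotation":[0,0,14]},{"grip":1.5,"linear":[-12,1.8,0],"rotation":[0,0,21]},{"grip":1.5,"linear":[-16,2.4,0],"rotation":[0,0,28]},{"grip":1.5,"linear":[-20,3,0],"rotation":[0,0,35]},{"grip":1.5,"linear":[-24,3.7,0],"rotation":[0,0,42]},{"grip":1.5,"linear":[-28,4.4,0],"rotation":[0,0,49]},{"grip":1.5,"linear":[-32,5.1,0],"rotation":[0,0,56]},{"grip":1.5,"linear":[-36,5.7,0],"rotation":[0,0,63]},{"grip":1.5,"linear":[-40,6.3,0],"rotation":[0,0,70]},{"grip":1.5,"linear":[-44,7,0],"rotation":[0,0,77]},{"grip":1.5,"linear":[-48,7.6,0],"rotation":[0,0,84]}]'
python3 - <<'E'
from h import *
print(Tool())
rel([.5173,-.3492,.19],-91.5)
E
```

```text
time_s: 12.15
eef_pos: [0.4917, -0.1812, 0.1834]
eef_rot: [-0.001, 0.999, 0.037, -0.001]
wrist_force: [0.8, -0.3, -1.1]
opening: 0.266
[[ 0.99731826  0.07315502 -0.00215449  0.49173616]
 [ 0.07315848 -0.99731908  0.00157591 -0.18117129]
 [-0.00203343 -0.0017293  -0.99999644  0.18343649]
 [ 0.          0.          0.          1.        ]]
lin [ 1.32 16.94 -0.69] rot(-91) [-0.1  0.1  5.7] rot(88) [-2.000e-01 -1.000e-01 -1.743e+02]
```

```bash
python3 -m handwheel '[{"grip":1.5,"linear":[0.3,4,0],"rotation":[0,0,5.7]},{"grip":1.5,"linear":[0.6,8,0],"rotation":[0,0,5.7]},{"grip":1.5,"linear":[0.9,12,0],"rotation":[0,0,5.7]},{"grip":1.5,"linear":[1.3,15,0],"rotation":[0,0,5.7]},{"grip":1.5,"linear":[1.3,17,0],"rotation":[0,0,5.7]},{"grip":1.5,"linear":[1.3,17,0],"rotation":[0,0,5.7]},{"grip":1.5,"linear":[1.3,17,0],"rotation":[0,0,5.7]},{"grip":1.5,"linear":[1.3,17,0],"rotation":[0,0,5.7]}]'
python3 - <<'E'
from h import *
T=Tool();np.save('pics/T10.npy',T);im=cams.camera('wrist');cv2.imwrite('pics/w10.png',im[:,:,::-1])
print(T)
rel([.5173,-.3492,.10],-91.5)
crop('wrist','pics/w10c.png',150,60,420,270,2.9,im)
E
```

```text
time_s: 12.82
eef_pos: [0.5185, -0.3468, 0.1834]
eef_rot: [-0.001, 1.0, -0.01, -0.001]
wrist_force: [-0.3, 0.5, -2.1]
opening: 0.264
[[ 0.99979967 -0.01988869 -0.00225024  0.51849004]
 [-0.01988263 -0.99979872  0.00268267 -0.34682749]
 [-0.00230314 -0.00263739 -0.99999387  0.18341926]
 [ 0.          0.          0.          1.        ]]
lin [-0.13  0.29  8.39] rot(-91) [-0.1  0.1  0.4] rot(88) [  -0.2   -0.2 -179.6]
```

View pics/w10c.png

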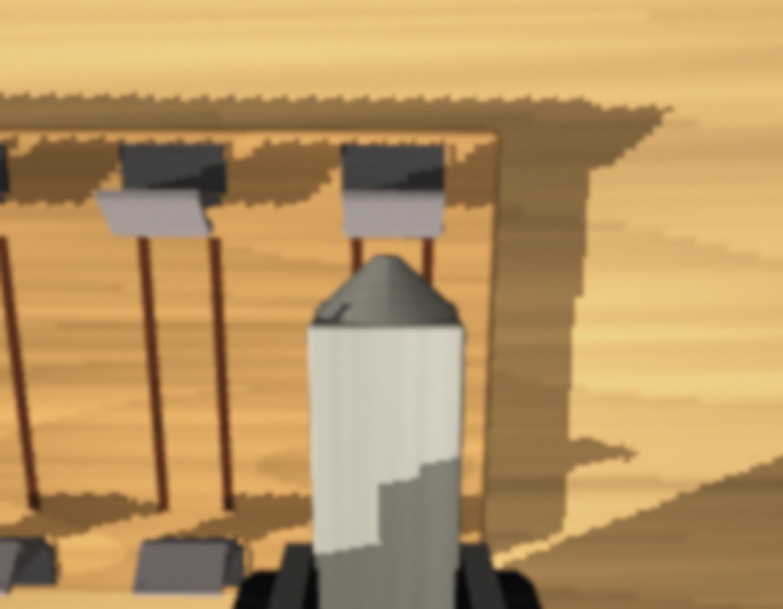

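```bash
python3 - <<'E'
from h import *
np.set_printoptions(precision=4,suppress=True)
T=np.load('pics/T10.npy')
def P(x,y,z):
    p=p2w('wrist',150+x/2.9,60+y/2.9,z,T);print((x,y),p[:2]);return p
P(497,132,.03)
for c in[(143,238),(215,238),(163,508),(228,508),(356,240),(428,240)]:P(*c,.03)
print('jaw');P(342,192,.066);P(443,194,.066);P(98,190,.066);P(200,191,.066)
print('near jaw tops');P(135,592,.066);P(238,595,.066)
print('noses far bottom edge');P(345,235,.051);P(443,237,.051);print('near');P(145,540,.051);P(220,540,.051)
E
```

```text
(497, 132) [ 0.6005 -0.3849]
(143, 238) [ 0.569  -0.2661]
(215, 238) [ 0.5685 -0.2904]
(163, 508) [ 0.4705 -0.2633]
(228, 508) [ 0.47   -0.2875]
(356, 240) [ 0.5669 -0.338 ]
(428, 240) [ 0.5664 -0.3623]
jaw
(342, 192) [ 0.5841 -0.3357]
(443, 194) [ 0.583  -0.3651]
(98, 190) [ 0.5861 -0.2645]
(200, 191) [ 0.5852 -0.2942]
near jaw tops
(135, 592) [ 0.4552 -0.2613]
(238, 595) [ 0.4534 -0.2959]
noses far bottom edge
(345, 235) [ 0.5705 -0.3354]
(443, 237) [ 0.5693 -0.366 ]
near
(145, 540) [ 0.4673 -0.2619]
(220, 540) [ 0.4668 -0.2881]
```

```bash
python3 - <<'E'
from h import *
rel([.5167,-.3483,.09],-91.6)
E
```

```text
lin [-0.19  0.2   9.39] rot(-91) [-0.1  0.1  0.5] rot(88) [  -0.2   -0.2 -179.5]
```

```bash
python3 -m handwheel '[{"grip":1.5,"linear":[-0.2,0.1,3],"rotation":[0,0.1,0.4]},{"grip":1.5,"linear":[-0.2,0.1,6],"rotation":[0,0.1,0.4]},{"grip":1.5,"linear":[-0.2,0.1,8],"rotation":[0,0.1,0.4]},{"grip":1.5,"linear":[-0.2,0.1,9.4],"rotation":[0,0.1,0.4]},{"grip":1.5,"linear":[-0.2,0.1,9.4],"rotation":[0,0.1,0.4]},{"grip":1.5,"linear":[-0.2,0.1,9.4],"rotation":[0,0.1,0.4]},{"grip":1.5,"linear":[-0.2,0.1,9.4],"rotation":[0,0.1,0.4]}]'
python3 - <<'E'
from h import *
T=Tool();np.save('pics/T11.npy',T);im=cams.camera('wrist');cv2.imwrite('pics/w11.png',im[:,:,::-1])
print(T)
rel([.5167,-.3483,.0394],-91.6)
crop('wrist','pics/w11c.png',150,60,420,270,2.9,im)
E
```

```text
time_s: 13.45
eef_pos: [0.5183, -0.3495, 0.093]
eef_rot: [0.001, 1.0, -0.013, 0.002]
wrist_force: [0.0, -0.6, -1.7]
opening: 0.265
[[ 0.99965276 -0.02610398  0.00359819  0.51832262]
 [-0.02609756 -0.99965774 -0.00182138 -0.3494703 ]
 [ 0.00364451  0.00172685 -0.99999187  0.092967  ]
 [ 0.          0.          0.          1.        ]]
lin [-0.21 -0.16  5.4 ] rot(-91) [ 0.1 -0.2  0.1] rot(88) [   0.4    0.2 -179.9]
```

View pics/w11c.png

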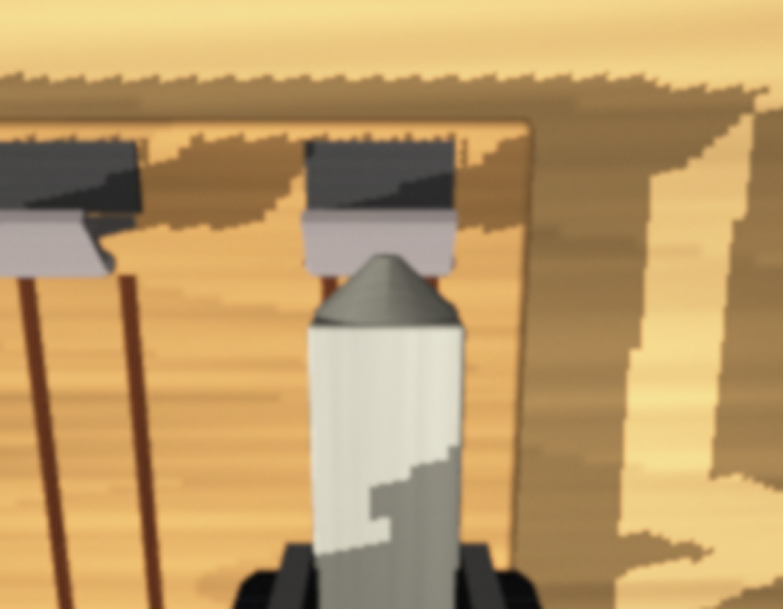

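```bash
python3 -m handwheel '[{"grip":1.5,"linear":[-0.2,-0.15,0.5],"rotation":[0,-0.2,0]},{"grip":1.5,"linear":[-0.2,-0.15,1.2],"rotation":[0,-0.2,0]},{"grip":1.5,"linear":[-0.2,-0.15,1.2],"rotation":[0,-0.2,0]},{"grip":1.5,"linear":[-0.2,-0.15,1.2],"rotation":[0,-0.2,0]},{"grip":1.5,"linear":[-0.2,-0.15,1.2],"rotation":[0,-0.2,0]}]'
python3 - <<'E'
from h import *
print(Tool())
rel([.5167,-.3483,.0394],-91.6)
E
```

```text
time_s: 13.92
eef_pos: [0.5153, -0.3475, 0.0792]
eef_rot: [-0.0, 1.0, -0.013, -0.001]
wrist_force: [1.1, -0.1, -2.4]
opening: 0.263
[[ 9.99639129e-01 -2.67988345e-02 -1.85341737e-03  5.15321565e-01]
 [-2.67986062e-02 -9.99640842e-01  1.47883025e-04 -3.47536455e-01]
 [-1.85671480e-03 -9.81606556e-05 -9.99998271e-01  7.92351414e-02]
 [ 0.00000000e+00  0.00000000e+00  0.00000000e+00  1.00000000e+00]]
lin [0.15 0.07 3.98] rot(-91) [-0.   0.1  0.1] rot(88) [  -0.2   -0.  -179.9]
```

```bash
python3 -m handwheel '[{"grip":1.5,"linear":[0.1,0.05,0.3],"rotation":[0,0.1,0]},{"grip":1.5,"linear":[0.1,0.05,0.6],"rotation":[0,0.1,0]},{"grip":1.5,"linear":[0.1,0.05,0.6],"rotation":[0,0.1,0]}]'
python3 - <<'E'
from h import *
rel([.5167,-.3483,.0394],-91.6)
E
python3 -m handwheel '[{"grip":1.5,"linear":[0,0,0],"rotation":[0,0,0]},{"grip":1.5,"linear":[0,0,0],"rotation":[0,0,0]}]'
python3 - <<'E'
from h import *
rel([.5167,-.3483,.0394],-91.6)
E
```

```text
time_s: 14.17
eef_pos: [0.5161, -0.3478, 0.0726]
eef_rot: [-0.0, 1.0, -0.013, -0.0]
wrist_force: [-0.0, 0.3, -1.9]
opening: 0.259
lin [0.07 0.05 3.32] rot(-91) [-0.   0.   0.1] rot(88) [-1.000e-01 -1.000e-01 -1.799e+02]
time_s: 14.33
eef_pos: [0.5163, -0.348, 0.0732]
eef_rot: [-0.0, 1.0, -0.013, -0.0]
wrist_force: [-0.3, -0.1, -2.1]
opening: 0.261
lin [0.04 0.02 3.38] rot(-91) [-0.   0.   0.1] rot(88) [  -0.    -0.  -179.9]
```

Settled on target. Press down gradually.

```bash
python3 -m handwheel '[{"grip":1.5,"linear":[0.04,0,0.6],"rotation":[0,0,0]},{"grip":1.5,"linear":[0.04,0,1.2],"rotation":[0,0,0]},{"grip":1.5,"linear":[0.04,0,1.5],"rotation":[0,0,0]},{"grip":1.5,"linear":[0.04,0,1.5],"rotation":[0,0,0]}]'
python3 -m handwheel '[{"grip":1.5,"linear":[0,0,0.4],"rotation":[0,0,0]},{"grip":1.5,"linear":[0,0,0.8],"rotation":[0,0,0]},{"grip":1.5,"linear":[0,0,0.8],"rotation":[0,0,0]}]'
python3 - <<'E'
from h import *
rel([.5167,-.3483,.0394],-91.6)
E
```

```text
time_s: 14.67
eef_pos: [0.5164, -0.3478, 0.0575]
eef_rot: [-0.0, 1.0, -0.013, -0.0]
wrist_force: [0.5, 0.3, -0.2]
opening: 0.263
time_s: 14.92
eef_pos: [0.517, -0.3486, 0.0506]
eef_rot: [0.0, 1.0, -0.013, 0.0]
wrist_force: [-1.0, -1.7, 0.6]
opening: 0.263
lin [-0.03 -0.03  1.12] rot(-91) [ 0.1 -0.   0.1] rot(88) [ 1.000e-01  1.000e-01 -1.799e+02]
```

```bash
python3 -m handwheel '[{"grip":1.5,"linear":[0,0,0.4],"rotation":[0,0,0]},{"grip":1.5,"linear":[0,0,0.8],"rotation":[0,0,0]},{"grip":1.5,"linear":[0,0,0.8],"rotation":[0,0,0]}]'
python3 -m handwheel '[{"grip":1.5,"linear":[0,0,0.3],"rotation":[0,0,0]},{"grip":1.5,"linear":[0,0,0.5],"rotation":[0,0,0]},{"grip":1.5,"linear":[0,0,0.5],"rotation":[0,0,0]}]'
```

```text
time_s: 15.17
eef_pos: [0.5158, -0.3469, 0.0403]
eef_rot: [-0.001, 1.0, -0.013, -0.001]
wrist_force: [0.3, 0.2, -7.5]
opening: 0.264
time_s: 15.42
eef_pos: [0.5161, -0.3472, 0.0394]
eef_rot: [-0.001, 1.0, -0.013, -0.001]
wrist_force: [-10.1, 8.5, 20.5]
opening: 0.261
```

```bash
python3 -m handwheel '[{"grip":1.5,"linear":[0,0,-0.2],"rotation":[0,0,0]},{"grip":3.5,"linear":[0,0,-0.2],"rotation":[0,0,0]},{"grip":3.5,"linear":[0,0,-0.2],"rotation":[0,0,0]},{"grip":3.5,"linear":[0,0,-0.2],"rotation":[0,0,0]},{"grip":3.5,"linear":[0,0,-3],"rotation":[0,0,0]},{"grip":3.5,"linear":[0,0,-7],"rotation":[0,0,0]},{"grip":3.5,"linear":[0,0,-11],"rotation":[0,0,0]},{"grip":3.5,"linear":[0,0,-14],"rotation":[0,0,0]},{"grip":3.5,"linear":[0,0,-14],"rotation":[0,0,0]}]'
python3 - <<'E'
from h import *
T=Tool();np.save('pics/T12.npy',T);im=cams.camera('wrist');cv2.imwrite('pics/w12.png',im[:,:,::-1])
crop('wrist','pics/w12c.png',150,60,420,270,2.9,im)
crop('top','pics/t12.png',90,120,250,280,3.6)
E
```

```text
time_s: 16.17
eef_pos: [0.5203, -0.3514, 0.1858]
eef_rot: [0.005, 1.0, -0.013, 0.005]
wrist_force: [0.8, 0.1, 0.3]
opening: 0.405
```

View pics/w12c.png

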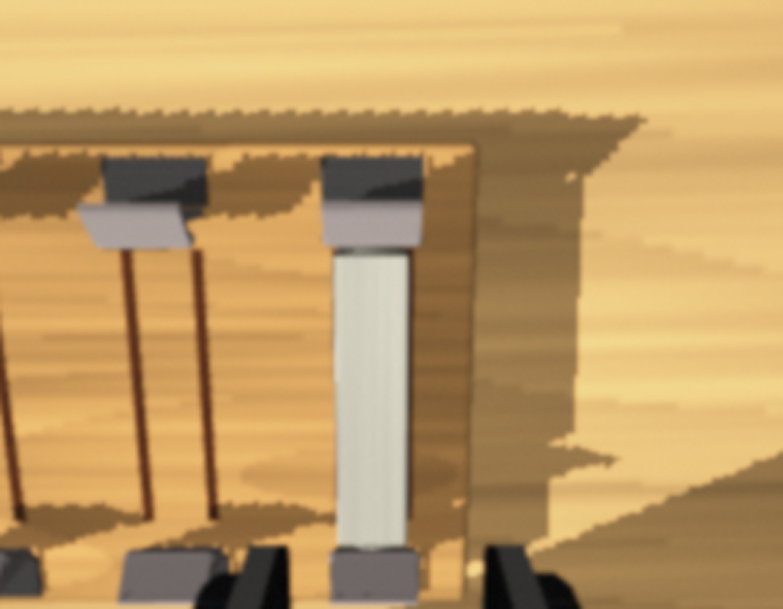

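View pics/t12.png

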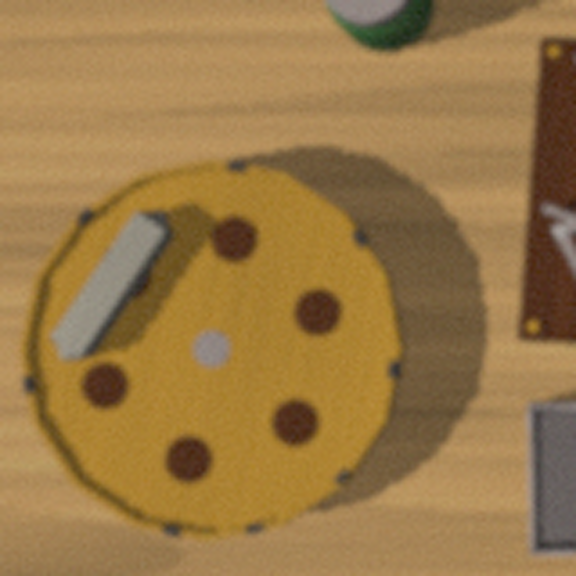

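```bash
python3 - <<'E'
from h import *
rel([.5495,.3628,.19],-123)
E
```

```text
lin [  1.28 -71.24  -1.28] rot(-123) [ 0.1 -0.2 31.5] rot(57) [   0.3    0.2 -148.5]
```

```bash
python3 -m handwheel '[{"grip":4,"linear":[0.1,-4,-0.6],"rotation":[0,0,3]},{"grip":4,"linear":[0.2,-8,-0.6],"rotation":[0,0,6]},{"grip":4,"linear":[0.2,-12,-0.6],"rotation":[0,0,9]},{"grip":4,"linear":[0.3,-16,-0.6],"rotation":[0,0,12]},{"grip":4,"linear":[0.4,-20,-0.6],"rotation":[0,0,15]},{"grip":4,"linear":[0.4,-24,-0.6],"rotation":[0,0,18]},{"grip":4,"linear":[0.5,-28,-0.6],"rotation":[0,0,21]},{"grip":4,"linear":[0.6,-32,-0.6],"rotation":[0,0,24]},{"grip":4,"linear":[0.7,-36,-0.6],"rotation":[0,0,27]},{"grip":4,"linear":[0.7,-40,-0.6],"rotation":[0,0,30]},{"grip":4,"linear":[0.8,-44,-0.6],"rotation":[0,0,31.5]},{"grip":4,"linear":[0.8,-48,-0.6],"rotation":[0,0,31.5]}]'
python3 - <<'E'
from h import *
rel([.5495,.3628,.19],-123)
E
```

```text
time_s: 17.27
eef_pos: [0.5363, 0.1335, 0.1813]
eef_rot: [0.0, 0.959, -0.285, -0.001]
wrist_force: [0.9, 0.9, -0.1]
opening: 0.467
lin [-11.43 -19.93  -0.88] rot(-123) [ 0.1  0.1 -0.1] rot(57) [  0.2  -0.2 179.9]
```

```bash
python3 -m handwheel '[{"grip":4,"linear":[-2,-3.5,-0.8],"rotation":[0,0,0]},{"grip":4,"linear":[-4,-7,-0.8],"rotation":[0,0,0]},{"grip":4,"linear":[-6,-10.5,-0.8],"rotation":[0,0,0]},{"grip":4,"linear":[-8,-14,-0.8],"rotation":[0,0,0]},{"grip":4,"linear":[-10,-17.5,-0.8],"rotation":[0,0,0]},{"grip":4,"linear":[-11.4,-19.9,-0.8],"rotation":[0,0,0]},{"grip":4,"linear":[-11.4,-19.9,-0.8],"rotation":[0,0,0]},{"grip":4,"linear":[-11.4,-19.9,-0.8],"rotation":[0,0,0]}]'
python3 - <<'E'
from h import *
T=Tool();np.save('pics/T13.npy',T);im=cams.camera('wrist');cv2.imwrite('pics/w13.png',im[:,:,::-1])
rel([.5495,.3628,.1],-123)
E
```

```text
time_s: 17.93
eef_pos: [0.549, 0.3617, 0.1885]
eef_rot: [0.001, 0.959, -0.283, -0.001]
wrist_force: [0.1, 0.2, -0.7]
opening: 0.469
lin [-0.1  -0.24  8.88] rot(-123) [0.2 0.1 0. ] rot(57) [  -0.2    0.3 -180. ]
```

View pics/w13.png

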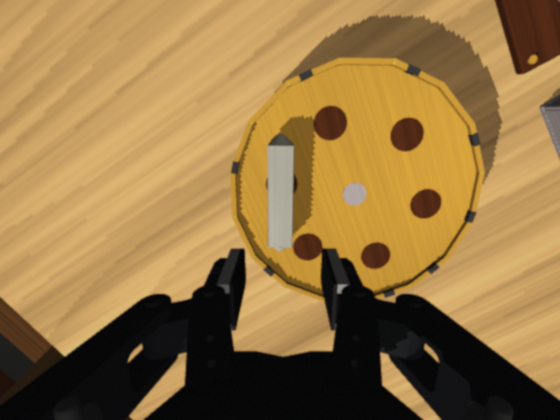

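```bash
python3 - <<'E'
from h import *
np.set_printoptions(precision=4,suppress=True)
T=np.load('pics/T13.npy')
c=[p2w('wrist',x,y,.062,T)[:2] for x,y in[(268.5,147),(293.5,145),(292.5,247),(268.5,249)]]
print(np.array(c),np.mean(c,0));d=(c[0]+c[1]-c[2]-c[3])/2;print(np.linalg.norm(d),np.degrees(np.arctan2(d[1],d[0])))
m=np.mean(c,0);rel([m[0],m[1],.09],-123)
E
```

```text
[[0.5953 0.346 ]
 [0.5846 0.3263]
 [0.5009 0.3803]
 [0.512  0.4015]] [0.5482 0.3635]
0.0998300486205177 -33.257024224595014
lin [-0.25 -0.24  9.88] rot(-123) [0.2 0.1 0. ] rot(57) [  -0.2    0.3 -180. ]
```

```bash
python3 -m handwheel '[{"grip":4,"linear":[-0.15,-0.15,4],"rotation":[0,0,0]},{"grip":4,"linear":[-0.15,-0.15,7],"rotation":[0,0,0]},{"grip":4,"linear":[-0.15,-0.15,9.5],"rotation":[0,0,0]},{"grip":4,"linear":[-0.15,-0.15,9.5],"rotation":[0,0,0]},{"grip":4,"linear":[-0.15,-0.15,9.5],"rotation":[0,0,0]}]'
python3 - <<'E'
from h import *
T=Tool();im=cams.camera('wrist');cv2.imwrite('pics/w14.png',im[:,:,::-1])
rel([.5482,.3635,.045],-123.2)
E
```

```text
time_s: 18.4
eef_pos: [0.5489, 0.3606, 0.0943]
eef_rot: [0.002, 0.958, -0.285, -0.002]
wrist_force: [1.0, 0.3, 0.8]
opening: 0.467
lin [-0.29 -0.04  5.17] rot(-123) [0.  0.  0.1] rot(56) [  -0.     0.  -179.9]
```

View pics/w14.png

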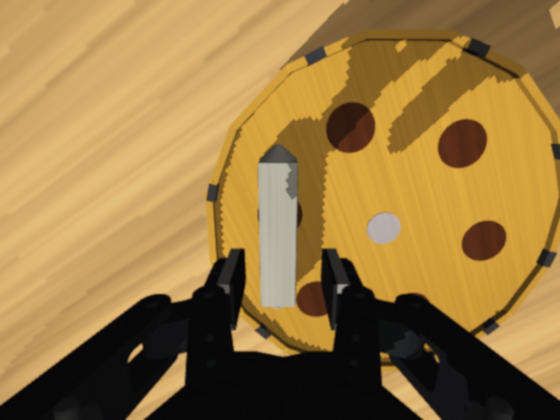

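```bash
python3 -m handwheel '[{"grip":4,"linear":[-0.2,-0.2,2],"rotation":[0,0,0]},{"grip":4,"linear":[-0.2,-0.2,4],"rotation":[0,0,0]},{"grip":4,"linear":[-0.2,-0.2,4.9],"rotation":[0,0,0]},{"grip":4,"linear":[-0.2,-0.2,4.9],"rotation":[0,0,0]},{"grip":4,"linear":[-0.2,-0.2,4.9],"rotation":[0,0,0]},{"grip":1.5,"linear":[-0.2,-0.2,4.9],"rotation":[0,0,0]},{"grip":1.5,"linear":[-0.2,-0.2,4.9],"rotation":[0,0,0]},{"grip":1.5,"linear":[-0.2,-0.2,4.9],"rotation":[0,0,0]},{"grip":1.5,"linear":[-0.2,-0.2,4.9],"rotation":[0,0,0]},{"grip":1.5,"linear":[-0.2,-0.2,4.9],"rotation":[0,0,0]}]'
python3 -m handwheel '[{"grip":1.5,"linear":[0,0,-3],"rotation":[0,0,0]},{"grip":1.5,"linear":[0,0,-6],"rotation":[0,0,0]},{"grip":1.5,"linear":[0,0,-9],"rotation":[0,0,0]},{"grip":1.5,"linear":[0,0,-12],"rotation":[0,0,0]},{"grip":1.5,"linear":[0,0,-14.5],"rotation":[0,0,0]},{"grip":1.5,"linear":[0,0,-14.5],"rotation":[0,0,0]}]'
python3 - <<'E'
from h import *
T=Tool();np.save('pics/T15.npy',T);im=cams.camera('wrist');cv2.imwrite('pics/w15.png',im[:,:,::-1])
rel([.5213,-.2050,.19],-91.6)
crop('wrist','pics/w15c.png',230,130,340,360,2.6,im)
E
```

```text
time_s: 19.28
eef_pos: [0.551, 0.3659, 0.0497]
eef_rot: [-0.001, 0.959, -0.284, 0.001]
wrist_force: [-0.5, -1.2, 6.2]
opening: 0.263
time_s: 19.78
eef_pos: [0.5526, 0.3669, 0.1998]
eef_rot: [-0.004, 0.959, -0.284, 0.004]
wrist_force: [0.8, 0.6, -1.2]
opening: 0.259
lin [28.61 49.55  0.45] rot(-91) [ -0.3  -0.3 -31.4] rot(88) [ -0.4   0.4 148.6]
```

View pics/w15c.png

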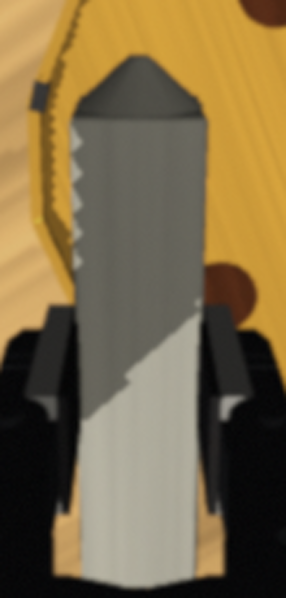

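```bash
python3 - <<'E'
from h import *
np.set_printoptions(precision=4,suppress=True)
g=lambda x,y:(230+x/2.6,130+y/2.6)
for a,z in [((74,118),-.0123),((205,118),-.0123),((139,55),-.0003)]: print(p2t(*g(*a),z))
for a,z in [((70,109),-.0146),((208,109),-.0146),((139,46),-.0026)]: print(p2t(*g(*a),z))
E
```

```text
[ 0.0498 -0.0106 -0.0123]
[ 0.0498  0.0118 -0.0123]
[ 0.0591  0.0006 -0.0003]
[ 0.0518 -0.0111 -0.0146]
[ 0.0518  0.0121 -0.0146]
[ 0.061   0.0006 -0.0026]
```

```bash
python3 -m handwheel '[{"grip":1.5,"linear":[2,3.5,0],"rotation":[0,0,-3]},{"grip":1.5,"linear":[4,7,0],"rotation":[0,0,-6]},{"grip":1.5,"linear":[6,10.5,0],"rotation":[0,0,-9]},{"grip":1.5,"linear":[8,14,0],"rotation":[0,0,-12]},{"grip":1.5,"linear":[10,17.4,0],"rotation":[0,0,-15]},{"grip":1.5,"linear":[12,20.9,0],"rotation":[0,0,-18]},{"grip":1.5,"linear":[14,24.3,0],"rotation":[0,0,-21]},{"grip":1.5,"linear":[16,27.8,0],"rotation":[0,0,-24]},{"grip":1.5,"linear":[18,31.2,0],"rotation":[0,0,-27]},{"grip":1.5,"linear":[20,34.7,0],"rotation":[0,0,-30]},{"grip":1.5,"linear":[22,38.1,0],"rotation":[0,0,-31.4]},{"grip":1.5,"linear":[24,41.6,0],"rotation":[0,0,-31.4]}]'
python3 - <<'E'
from h import *
rel([.5213,-.2042,.18],-91.6)
E
```

```text
time_s: 20.83
eef_pos: [0.5223, -0.1155, 0.1903]
eef_rot: [-0.001, 1.0, -0.014, -0.001]
wrist_force: [1.1, -0.2, -4.2]
opening: 0.264
lin [0.14 8.88 1.01] rot(-91) [-0.1  0.2  0.1] rot(88) [-2.000e-01 -1.000e-01 -1.799e+02]
```

```bash
python3 -m handwheel '[{"grip":1.5,"linear":[0.1,3,0],"rotation":[0,0,0]},{"grip":1.5,"linear":[0.1,6,0],"rotation":[0,0,0]},{"grip":1.5,"linear":[0.1,8.9,0],"rotation":[0,0,0]},{"grip":1.5,"linear":[0.1,8.9,3],"rotation":[0,0,0]},{"grip":1.5,"linear":[0.1,8.9,6],"rotation":[0,0,0]},{"grip":1.5,"linear":[0.1,8.9,9],"rotation":[0,0,0]},{"grip":1.5,"linear":[0.1,8.9,9],"rotation":[0,0,0]},{"grip":1.5,"linear":[0.1,8.9,9],"rotation":[0,0,0]},{"grip":1.5,"linear":[0.1,8.9,9],"rotation":[0,0,0]},{"grip":1.5,"linear":[0.1,8.9,9],"rotation":[0,0,0]}]'
python3 - <<'E'
from h import *
T=Tool();np.save('pics/T16.npy',T);im=cams.camera('wrist');cv2.imwrite('pics/w16.png',im[:,:,::-1])
rel([.5213,-.2042,.0417],-91.6)
crop('wrist','pics/w16c.png',150,60,420,270,2.9,im)
E
```

```text
time_s: 21.67
eef_pos: [0.5236, -0.2038, 0.1042]
eef_rot: [0.001, 1.0, -0.014, 0.001]
wrist_force: [-0.3, 0.1, -0.7]
opening: 0.262
lin [-0.26  0.03  6.27] rot(-91) [ 0.1 -0.2 -0. ] rot(88) [ -0.3  -0.2 180. ]
```

View pics/w16c.png

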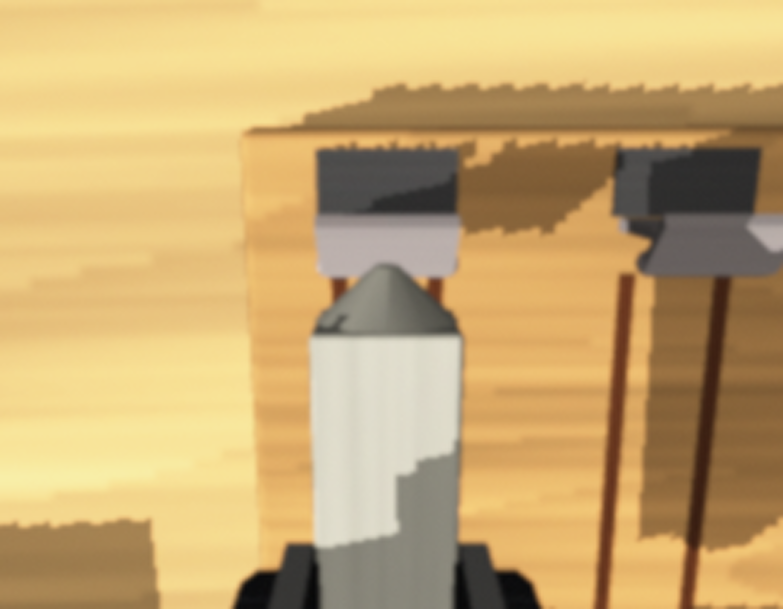

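```bash
python3 - <<'E'
from h import *
np.set_printoptions(precision=4,suppress=True)
T=np.load('pics/T16.npy')
for c,z in[((318,215),.066),((459,215),.066),((248,130),.03),((339,278),.03),((435,278),.03)]:print(p2w('wrist',150+c[0]/2.9,60+c[1]/2.9,z,T)[:2])
for c,z in [((312,336),-.0123),((461,336),-.0123),((386,264),-.0003)]: print(p2t(150+c[0]/2.9,60+c[1]/2.9,z))
rel([.5213,-.2042,.0417],-91.6)
E
```

```text
[ 0.5884 -0.1923]
[ 0.5875 -0.2212]
[ 0.6064 -0.1739]
[ 0.5707 -0.1941]
[ 0.57   -0.2181]
[ 0.0494 -0.0109 -0.0123]
[ 0.0494  0.012  -0.0123]
[ 0.059   0.0005 -0.0003]
lin [-0.26  0.03  6.27] rot(-91) [ 0.1 -0.2 -0. ] rot(88) [ -0.3  -0.2 180. ]
```

```bash
python3 -m handwheel '[{"grip":1.5,"linear":[-0.15,0.03,1],"rotation":[0,-0.1,0]},{"grip":1.5,"linear":[-0.15,0.03,2],"rotation":[0,-0.1,0]},{"grip":1.5,"linear":[-0.15,0.03,2.8],"rotation":[0,-0.1,0]},{"grip":1.5,"linear":[-0.15,0.03,2.8],"rotation":[0,-0.1,0]},{"grip":1.5,"linear":[-0.15,0.03,2.8],"rotation":[0,-0.1,0]},{"grip":1.5,"linear":[-0.15,0.03,2.8],"rotation":[0,-0.1,0]}]'
python3 - <<'E'
from h import *
rel([.5219,-.2042,.0417],-91.6)
E
```

```text
time_s: 22.22
eef_pos: [0.5208, -0.2034, 0.0741]
eef_rot: [-0.0, 1.0, -0.014, -0.001]
wrist_force: [-0.9, -0.7, -2.2]
opening: 0.26
lin [0.11 0.07 3.24] rot(-91) [-0.   0.1 -0. ] rot(88) [  0.2   0.  180. ]
```

```bash
python3 -m handwheel '[{"grip":1.5,"linear":[0.07,0.05,0.6],"rotation":[0,0.1,0]},{"grip":1.5,"linear":[0.07,0.05,1.2],"rotation":[0,0.1,0]},{"grip":1.5,"linear":[0.07,0.05,1.2],"rotation":[0,0.1,0]},{"grip":1.5,"linear":[0.07,0.05,1.2],"rotation":[0,0.1,0]}]'
python3 - <<'E'
from h import *
rel([.5219,-.2042,.0417],-91.6)
E
```

```text
time_s: 22.55
eef_pos: [0.5216, -0.2039, 0.062]
eef_rot: [-0.0, 1.0, -0.014, 0.0]
wrist_force: [-0.5, -0.2, -2.1]
opening: 0.262
lin [0.03 0.03 2.03] rot(-91) [-0. -0. -0.] rot(88) [ -0.   0. 180.]
```

```bash
python3 -m handwheel '[{"grip":1.5,"linear":[0,0,0.5],"rotation":[0,0,0]},{"grip":1.5,"linear":[0,0,1],"rotation":[0,0,0]},{"grip":1.5,"linear":[0,0,1.5],"rotation":[0,0,0]},{"grip":1.5,"linear":[0,0,1.9],"rotation":[0,0,0]},{"grip":1.5,"linear":[0,0,1.9],"rotation":[0,0,0]}]'
python3 -m handwheel '[{"grip":1.5,"linear":[0,0,0.3],"rotation":[0,0,0]},{"grip":1.5,"linear":[0,0,0.5],"rotation":[0,0,0]},{"grip":1.5,"linear":[0,0,0.5],"rotation":[0,0,0]}]'
```

```text
time_s: 22.97
eef_pos: [0.5207, -0.2034, 0.0418]
eef_rot: [-0.001, 1.0, -0.014, -0.001]
wrist_force: [0.9, -0.5, -6.4]
opening: 0.258
time_s: 23.22
eef_pos: [0.5209, -0.2035, 0.0416]
eef_rot: [-0.001, 1.0, -0.014, -0.001]
wrist_force: [-15.4, 8.2, 32.6]
opening: 0.26
```

```bash
python3 -m handwheel '[{"grip":1.5,"linear":[0,0,-0.3],"rotation":[0,0,0]},{"grip":3.5,"linear":[0,0,-0.3],"rotation":[0,0,0]},{"grip":3.5,"linear":[0,0,-0.3],"rotation":[0,0,0]},{"grip":3.5,"linear":[0,0,-0.3],"rotation":[0,0,0]},{"grip":3.5,"linear":[0,0,-3],"rotation":[0,0,0]},{"grip":3.5,"linear":[0,0,-7],"rotation":[0,0,0]},{"grip":3.5,"linear":[-2,0,-11],"rotation":[0,0,0]},{"grip":3.5,"linear":[-4,0,-15],"rotation":[0,0,0]},{"grip":3.5,"linear":[-4,0,-17],"rotation":[0,0,0]},{"grip":3.5,"linear":[-4,0,-17],"rotation":[0,0,0]}]'
python3 - <<'E'
from h import *
T=Tool();np.save('pics/T17.npy',T);im=cams.camera('wrist');cv2.imwrite('pics/w17.png',im[:,:,::-1])
cv2.imwrite('pics/side17.png',cams.camera('side')[:,:,::-1])
crop('top','pics/t17.png',220,110,460,290,3.2)
E
```

```text
time_s: 24.05
eef_pos: [0.4838, -0.205, 0.2148]
eef_rot: [0.003, 1.0, -0.014, 0.004]
wrist_force: [1.3, -0.1, 0.2]
opening: 0.409
```

View pics/w17.png

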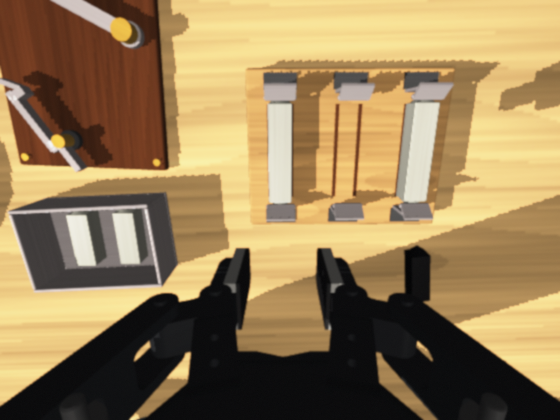

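View pics/side17.png

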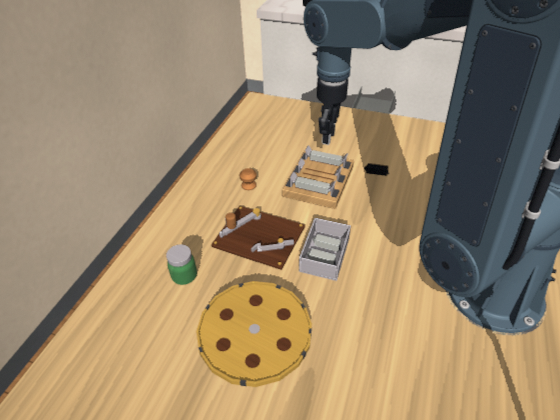

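View pics/t17.png

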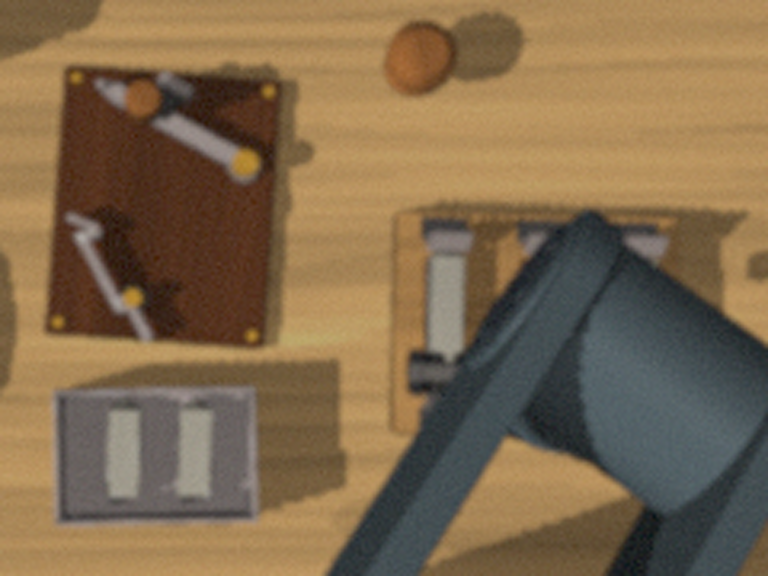

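```bash
python3 - <<'E'
from h import *
rel([.66,-.01,.2],-30.4)
E
```

```text
lin [ 17.29 -19.79   0.78] rot(-30) [ -0.   -0.  -61.2] rot(149) [ -0.    0.  118.8]
```

```bash
python3 -m handwheel '[{"grip":6,"linear":[2,-2.2,0],"rotation":[0,0,-7]},{"grip":6,"linear":[4,-4.5,0],"rotation":[0,0,-14]},{"grip":6,"linear":[6,-6.8,0],"rotation":[0,0,-21]},{"grip":6,"linear":[8,-9,0],"rotation":[0,0,-28]},{"grip":6,"linear":[10,-11.2,0],"rotation":[0,0,-35]},{"grip":6,"linear":[12,-13.5,0],"rotation":[0,0,-42]},{"grip":6,"linear":[14,-15.8,0],"rotation":[0,0,-49]},{"grip":6,"linear":[16,-18,0],"rotation":[0,0,-56]},{"grip":6,"linear":[17.3,-19.8,0],"rotation":[0,0,-61.2]},{"grip":6,"linear":[17.3,-19.8,0],"rotation":[0,0,-61.2]},{"grip":6,"linear":[17.3,-19.8,0],"rotation":[0,0,-61.2]},{"grip":6,"linear":[17.3,-19.8,0],"rotation":[0,0,-61.2]}]'
python3 - <<'E'
from h import *
T=Tool();np.save('pics/T18.npy',T);im=cams.camera('wrist');cv2.imwrite('pics/w18.png',im[:,:,::-1])
print(T)
E
```

```text
time_s: 25.2
eef_pos: [0.659, -0.01, 0.206]
eef_rot: [-0.001, 0.868, 0.496, -0.002]
wrist_force: [-0.7, -0.8, 0.3]
opening: 0.704
[[ 5.07654724e-01  8.61552731e-01 -3.68416506e-03  6.58990688e-01]
 [ 8.61559035e-01 -5.07657327e-01  2.59869964e-04 -9.98911322e-03]
 [-1.64640171e-03 -3.30604991e-03 -9.99993180e-01  2.06010363e-01]
 [ 0.00000000e+00  0.00000000e+00  0.00000000e+00  1.00000000e+00]]
```

View pics/w18.png

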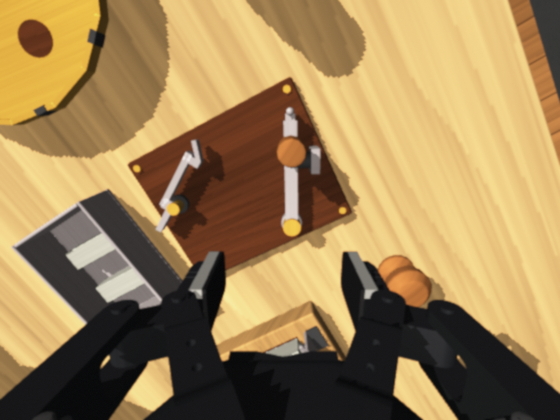

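```bash
python3 - <<'E'
from h import *
np.set_printoptions(precision=4,suppress=True)
T=np.load('pics/T18.npy')
im=cv2.imread('pics/w18.png')[:,:,::-1]
crop('wrist','pics/w18c.png',120,70,370,270,3.1,im)
K=p2w('wrist',291,151,.074,T);print('K',K)
for z in(.036,.042,.048):
  P=p2w('wrist',292,227,z,T);print(z,P,np.linalg.norm((K-P)[:2]),np.degrees(np.arctan2(*(K-P)[[1,0]])))
E
```

```text
K [0.6867 0.0231 0.074 ]
0.036 [ 0.6436 -0.0554  0.036 ] 0.08949715891214303 61.20463567066479
0.042 [ 0.6447 -0.0533  0.042 ] 0.08713921322925089 61.13934418075768
0.048 [ 0.6457 -0.0511  0.048 ] 0.08478138699755906 61.07042099844881
```

View pics/w18c.png

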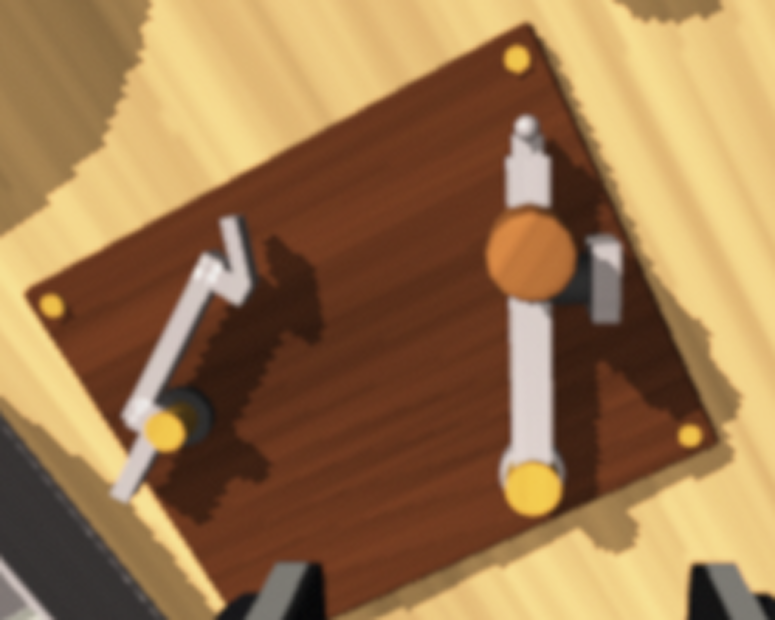

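```bash
python3 -m handwheel '[{"grip":6,"linear":[2,0.4,3],"rotation":[0,0,-0.6]},{"grip":6,"linear":[4.1,0.7,6],"rotation":[0,0,-0.6]},{"grip":6,"linear":[4.1,0.7,9],"rotation":[0,0,-0.6]},{"grip":6,"linear":[4.1,0.7,10],"rotation":[0,0,-0.6]},{"grip":6,"linear":[4.1,0.7,10],"rotation":[0,0,-0.6]},{"grip":6,"linear":[4.1,0.7,10],"rotation":[0,0,-0.6]}]'
python3 - <<'E'
from h import *
T=Tool();np.save('pics/T19.npy',T);im=cams.camera('wrist');cv2.imwrite('pics/w19.png',im[:,:,::-1])
rel([.6865,.022,.052],-29.8)
E
```

```text
time_s: 25.75
eef_pos: [0.6865, 0.0208, 0.1085]
eef_rot: [-0.0, 0.866, 0.501, -0.0]
wrist_force: [0.6, -0.3, 0.2]
opening: 0.704
lin [ 0.05 -0.17  5.82] rot(-29) [ 0.1 -0.  -0.1] rot(150) [-1.000e-01 -2.000e-01  1.799e+02]
```

View pics/w19.png

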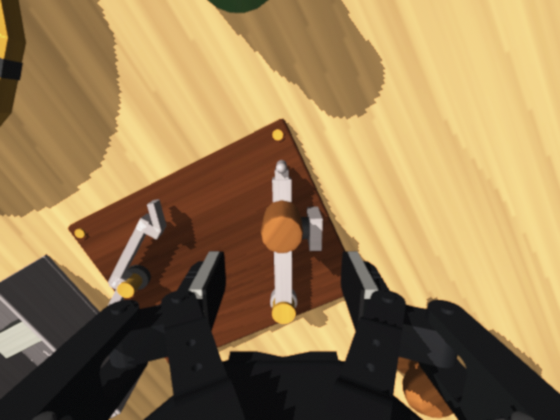

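```bash
python3 - <<'E'
from h import *
T=np.load('pics/T19.npy')
print(p2w('wrist',281.5,236,.074,T),p2w('wrist',284,312,.042,T))
rel([.6865,.022,.052],-29.8)
E
python3 -m handwheel '[{"grip":6,"linear":[0.05,-0.1,3],"rotation":[0,0,0]},{"grip":6,"linear":[0.05,-0.1,5.5],"rotation":[0,0,0]},{"grip":6,"linear":[0.05,-0.1,5.5],"rotation":[0,0,0]},{"grip":6,"linear":[0.05,-0.1,5.5],"rotation":[0,0,0]}]'
```

```text
[0.68592354 0.02121794 0.074     ] [ 0.6465946  -0.05060856  0.042     ]
lin [ 0.05 -0.17  5.82] rot(-29) [ 0.1 -0.  -0.1] rot(150) [-1.000e-01 -2.000e-01  1.799e+02]
time_s: 26.13
eef_pos: [0.6862, 0.0224, 0.0542]
eef_rot: [-0.0, 0.865, 0.501, -0.0]
wrist_force: [1.2, 0.2, 1.8]
opening: 0.702
```

```bash
python3 -m handwheel '[{"grip":2,"linear":[0,0,0],"rotation":[0,0,0]},{"grip":2,"linear":[0,0,0],"rotation":[0,0,0]},{"grip":2,"linear":[0,0,0],"rotation":[0,0,0]},{"grip":2,"linear":[0,0,0],"rotation":[0,0,0]},{"grip":2,"linear":[0,0,0],"rotation":[0,0,0]},{"grip":2,"linear":[0,0,0],"rotation":[0,0,0]}]'
python3 - <<'E'
from h import *
print(Tool())
E
```

```text
time_s: 26.63
eef_pos: [0.6871, 0.0232, 0.0565]
eef_rot: [0.001, 0.865, 0.501, 0.001]
wrist_force: [-5.1, 1.7, 8.9]
opening: 0.3
[[ 4.97020110e-01  8.67736796e-01  1.96562233e-03  6.87128299e-01]
 [ 8.67738514e-01 -4.97020995e-01 -4.36928216e-05  2.31952091e-02]
 [ 9.39041697e-04  1.72736241e-03 -9.99998067e-01  5.65181936e-02]
 [ 0.00000000e+00  0.00000000e+00  0.00000000e+00  1.00000000e+00]]
```

```bash
python3 -m handwheel '[{"grip":2,"linear":[-0.03,-0.77,0],"rotation":[0,0,-5]},{"grip":2,"linear":[-0.13,-1.53,0],"rotation":[0,0,-10]},{"grip":2,"linear":[-0.3,-2.28,0],"rotation":[0,0,-15]},{"grip":2,"linear":[-0.53,-3.02,0],"rotation":[0,0,-20]},{"grip":2,"linear":[-0.83,-3.73,0],"rotation":[0,0,-25]},{"grip":2,"linear":[-1.18,-4.41,0],"rotation":[0,0,-30]},{"grip":2,"linear":[-1.18,-4.41,0],"rotation":[0,0,-30]},{"grip":2,"linear":[-1.18,-4.41,0],"rotation":[0,0,-30]}]'
python3 - <<'E'
from h import *
T=Tool();P=np.array([.6427,-.0545]);print(np.degrees(np.arctan2(T[1,0],T[0,0])));d=T[:2,3]-P;print(np.linalg.norm(d),np.degrees(np.arctan2(d[1],d[0])))
E
```

```text
time_s: 27.3
eef_pos: [0.6438, 0.0347, 0.0566]
eef_rot: [0.002, 0.706, 0.708, 0.002]
wrist_force: [-1.4, 1.5, 7.5]
opening: 0.302
90.13362372144174
0.08916639180473178 89.27496637944172
```

```bash
python3 -m handwheel '[{"grip":2,"linear":[-0.03,-0.77,0],"rotation":[0,0,-5]},{"grip":2,"linear":[-0.13,-1.53,0],"rotation":[0,0,-10]},{"grip":2,"linear":[-0.3,-2.28,0],"rotation":[0,0,-15]},{"grip":2,"linear":[-0.53,-3.02,0],"rotation":[0,0,-20]},{"grip":2,"linear":[-0.53,-3.02,0],"rotation":[0,0,-20]},{"grip":2,"linear":[-0.53,-3.02,0],"rotation":[0,0,-20]}]'
python3 - <<'E'
from h import *
T=Tool();P=np.array([.6427,-.0545]);print(np.degrees(np.arctan2(T[1,0],T[0,0])));d=T[:2,3]-P;print(np.linalg.norm(d),np.degrees(np.arctan2(d[1],d[0])))
cv2.imwrite('pics/w20.png',cams.camera('wrist')[:,:,::-1])
E
```

```text
time_s: 27.8
eef_pos: [0.6136, 0.0296, 0.0565]
eef_rot: [0.002, 0.573, 0.82, 0.002]
wrist_force: [-2.0, 3.3, 8.0]
opening: 0.305
110.10476930802051
0.0889915043926017 109.1162051389547
```

View pics/w20.png

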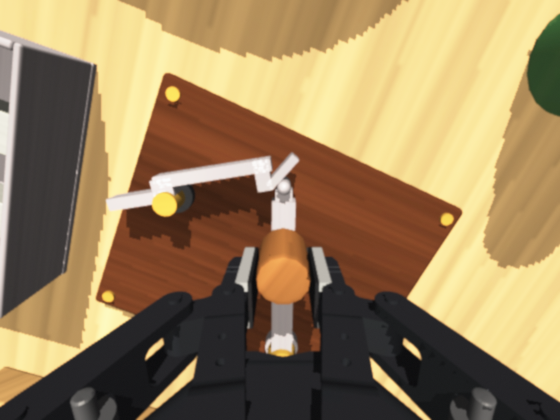

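```bash
python3 -m handwheel '[{"grip":2,"linear":[-0.01,-0.48,0],"rotation":[0,0,-3.1]},{"grip":2,"linear":[-0.05,-0.95,0],"rotation":[0,0,-6.2]},{"grip":2,"linear":[-0.12,-1.44,0],"rotation":[0,0,-9.4]},{"grip":2,"linear":[-0.21,-1.85,0],"rotation":[0,0,-12.2]},{"grip":2,"linear":[-0.21,-1.85,0],"rotation":[0,0,-12.2]},{"grip":2,"linear":[-0.21,-1.85,0],"rotation":[0,0,-12.2]}]'
python3 - <<'E'
from h import *
T=Tool();P=np.array([.6427,-.0545]);print(np.degrees(np.arctan2(T[1,0],T[0,0])));d=T[:2,3]-P;print(np.linalg.norm(d),np.degrees(np.arctan2(d[1],d[0])))
cv2.imwrite('pics/w21.png',cams.camera('wrist')[:,:,::-1])
E
```

```text
time_s: 28.35
eef_pos: [0.5967, 0.0215, 0.0565]
eef_rot: [0.001, 0.483, 0.876, 0.001]
wrist_force: [-3.8, 4.5, 11.5]
opening: 0.3
122.28116387370015
0.08887337599091848 121.19163491416155
```

View pics/w21.png

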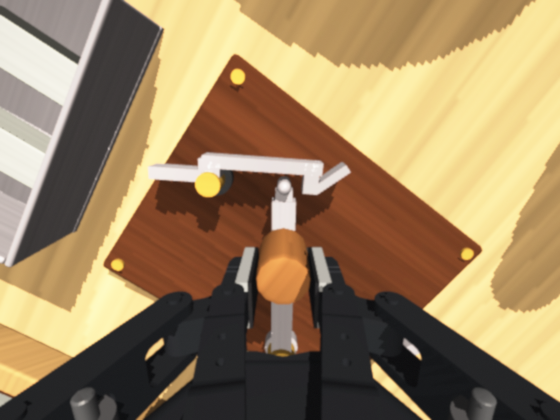

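```bash
python3 -m handwheel '[{"grip":2,"linear":[0,0.2,0],"rotation":[0,0,1.3]},{"grip":2,"linear":[0,0.4,0],"rotation":[0,0,2.6]},{"grip":2,"linear":[-0.02,0.6,0],"rotation":[0,0,3.9]},{"grip":2,"linear":[-0.02,0.7,0],"rotation":[0,0,4.5]},{"grip":2,"linear":[-0.02,0.7,0],"rotation":[0,0,4.5]},{"grip":2,"linear":[-0.02,0.7,0],"rotation":[0,0,4.5]}]'
python3 - <<'E'
from h import *
T=Tool();P=np.array([.6427,-.0545]);print(np.degrees(np.arctan2(T[1,0],T[0,0])));d=T[:2,3]-P;print(np.linalg.norm(d),np.degrees(np.arctan2(d[1],d[0])))
cv2.imwrite('pics/w22.png',cams.camera('wrist')[:,:,::-1])
E
```

```text
time_s: 28.9
eef_pos: [0.6012, 0.0242, 0.0564]
eef_rot: [-0.0, 0.516, 0.857, -0.0]
wrist_force: [-11.0, -1.3, 15.9]
opening: 0.302
117.88139672941463
0.08895947978332402 117.79831414719187
```

View pics/w22.png

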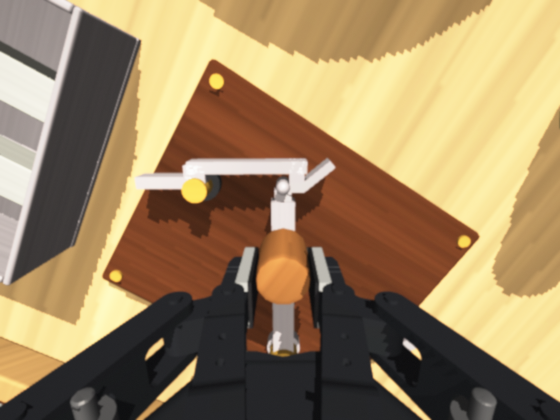

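```bash
python3 -m handwheel '[{"grip":2,"linear":[0,-0.08,0],"rotation":[0,0,0]},{"grip":2.6,"linear":[0,-0.08,0],"rotation":[0,0,0]},{"grip":3,"linear":[0,-0.08,0],"rotation":[0,0,0]},{"grip":3.5,"linear":[0,-0.08,0],"rotation":[0,0,0]},{"grip":4,"linear":[0,-0.08,0],"rotation":[0,0,0]},{"grip":4.5,"linear":[0,-0.08,0],"rotation":[0,0,0]},{"grip":4.5,"linear":[0,-0.08,0],"rotation":[0,0,0]},{"grip":4.5,"linear":[0,-0.08,0],"rotation":[0,0,0]}]'
python3 - <<'E'
from h import *
print(Tool()[:3,3])
cv2.imwrite('pics/w23.png',cams.camera('wrist')[:,:,::-1])
E
```

```text
time_s: 29.62
eef_pos: [0.6007, 0.0241, 0.0532]
eef_rot: [-0.0, 0.516, 0.857, -0.0]
wrist_force: [0.6, 0.2, 0.2]
opening: 0.525
[0.60065187 0.02406511 0.0532009 ]
```

View pics/w23.png

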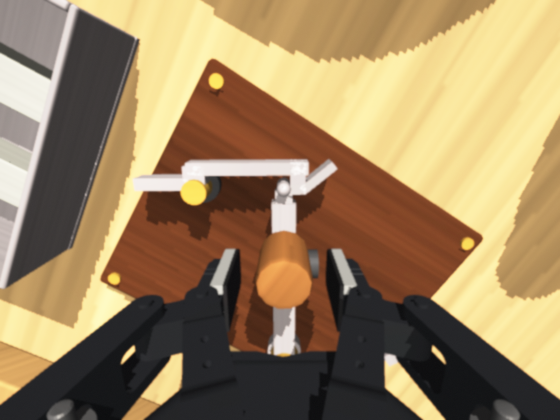

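Hammer holds, hooked at (290,188) behind the tooth, with both pads clear of the knob. Lift straight up and back away.

```bash
python3 -m handwheel '[{"grip":4.5,"linear":[0,0,-2],"rotation":[0,0,0]},{"grip":4.5,"linear":[0,0,-5],"rotation":[0,0,0]},{"grip":4.5,"linear":[0,0,-9],"rotation":[0,0,0]},{"grip":4.5,"linear":[0,0,-13],"rotation":[0,0,0]},{"grip":4.5,"linear":[0,0,-17],"rotation":[0,0,0]},{"grip":4.5,"linear":[0,0,-19],"rotation":[0,0,0]},{"grip":4.5,"linear":[-3,0,-19],"rotation":[0,0,0]},{"grip":4.5,"linear":[-5,0,-19],"rotation":[0,0,0]},{"grip":4.5,"linear":[-5,0,-19],"rotation":[0,0,0]}]'
python3 - <<'E'
from h import *
rel([.45,-.07,.27],None)
E
```

```text
time_s: 30.42
eef_pos: [0.6255, -0.0233, 0.244]
eef_rot: [0.001, 0.517, 0.856, -0.0]
wrist_force: [0.0, -0.9, -0.1]
opening: 0.525
lin [  4.03 -17.7   -2.63]
```

```bash
python3 -m handwheel '[{"grip":4.5,"linear":[1,-4,-1],"rotation":[0,0,6]},{"grip":4.5,"linear":[2,-8,-2],"rotation":[0,0,12]},{"grip":4.5,"linear":[3,-12,-2.6],"rotation":[0,0,18]},{"grip":4.5,"linear":[4,-16,-2.6],"rotation":[0,0,24]},{"grip":4.5,"linear":[4,-19,-2.6],"rotation":[0,0,30]},{"grip":4.5,"linear":[4,-22,-2.6],"rotation":[0,0,37]},{"grip":4.5,"linear":[4,-22,-2.6],"rotation":[0,0,44]},{"grip":4.5,"linear":[4,-22,-2.6],"rotation":[0,0,51]},{"grip":4.5,"linear":[4,-22,-2.6],"rotation":[0,0,58]},{"grip":4.5,"linear":[4,-22,-2.6],"rotation":[0,0,65]},{"grip":4.5,"linear":[4,-22,-2.6],"rotation":[0,0,72]},{"grip":4.5,"linear":[4,-22,-2.6],"rotation":[0,0,79]}]'
python3 - <<'E'
from h import *
cv2.imwrite('pics/w24.png',cams.camera('wrist')[:,:,::-1])
cv2.imwrite('pics/top24.png',cams.camera('top')[:,:,::-1])
crop('side','pics/side24.png',190,130,390,280,3.8)
E
```

```text
time_s: 31.42
eef_pos: [0.4105, -0.0871, 0.2689]
eef_rot: [-0.0, 0.944, 0.33, -0.0]
wrist_force: [-0.7, -0.7, -0.2]
opening: 0.528
```

View pics/w24.png

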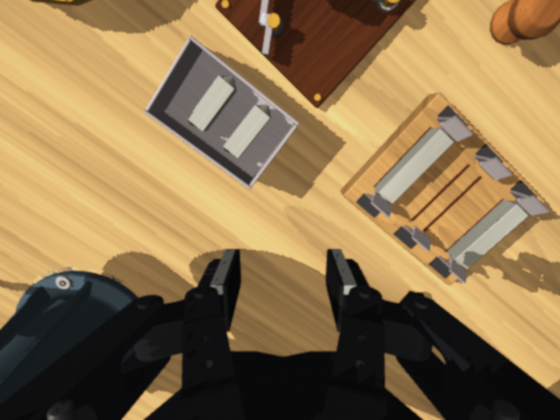

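View pics/top24.png

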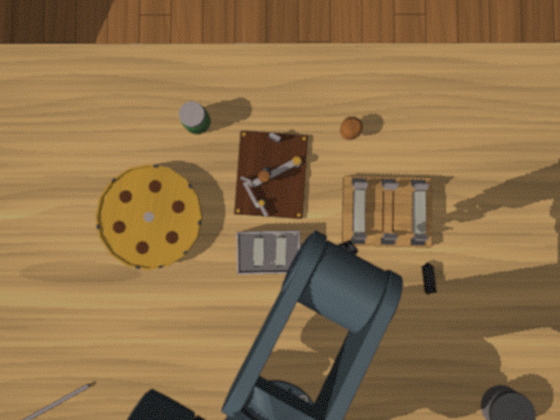

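View pics/side24.png

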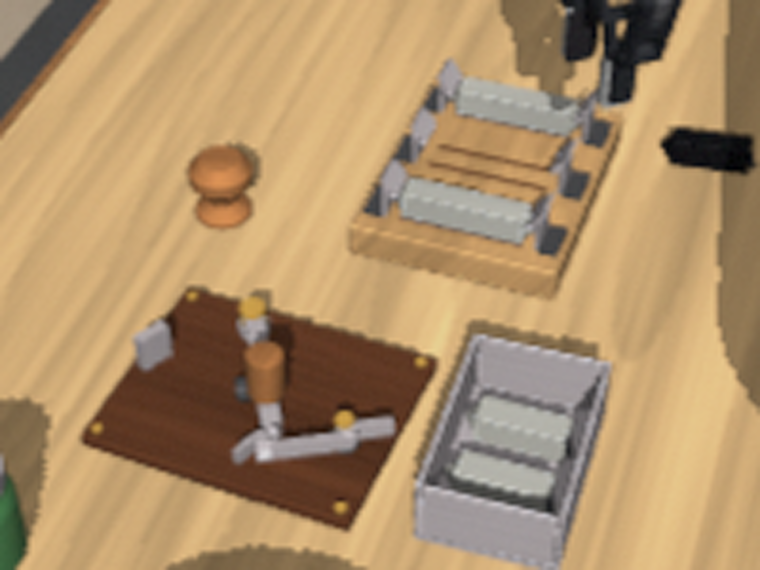

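```bash
python3 - <<'E'
from h import *
im=cv2.imread('pics/w17.png')[:,:,::-1]
crop('wrist','pics/w17c.png',240,55,470,235,3.4,im)
T=np.load('pics/T17.npy')
a=np.radians(-1.6);X=np.array([np.cos(a),np.sin(a),0]);Y=np.array([-np.sin(a),np.cos(a),0])
for nm,c in (('p2',[.5216,-.2048]),('p0',[.5177,-.3488])):
  for z in(.054,.058):
    print(nm,z,[tuple(np.round((np.array(w2p('wrist',np.array([c[0],c[1],z])+X*sx*.05+Y*sy*.012,T))-[240,55])*3.4)) for sx in(-1,1) for sy in(-1,1)])
E
```

```text
p2 0.054 [(np.float64(176.0), np.float64(498.0)), (np.float64(100.0), np.float64(498.0)), (np.float64(179.0), np.float64(160.0)), (np.float64(95.0), np.float64(160.0))]
p2 0.058 [(np.float64(177.0), np.float64(501.0)), (np.float64(99.0), np.float64(501.0)), (np.float64(179.0), np.float64(159.0)), (np.float64(94.0), np.float64(159.0))]
p0 0.054 [(np.float64(635.0), np.float64(496.0)), (np.float64(559.0), np.float64(496.0)), (np.float64(684.0), np.float64(159.0)), (np.float64(600.0), np.float64(159.0))]
p0 0.058 [(np.float64(641.0), np.float64(500.0)), (np.float64(564.0), np.float64(500.0)), (np.float64(691.0), np.float64(158.0)), (np.float64(606.0), np.float64(158.0))]
```

View pics/w17c.png

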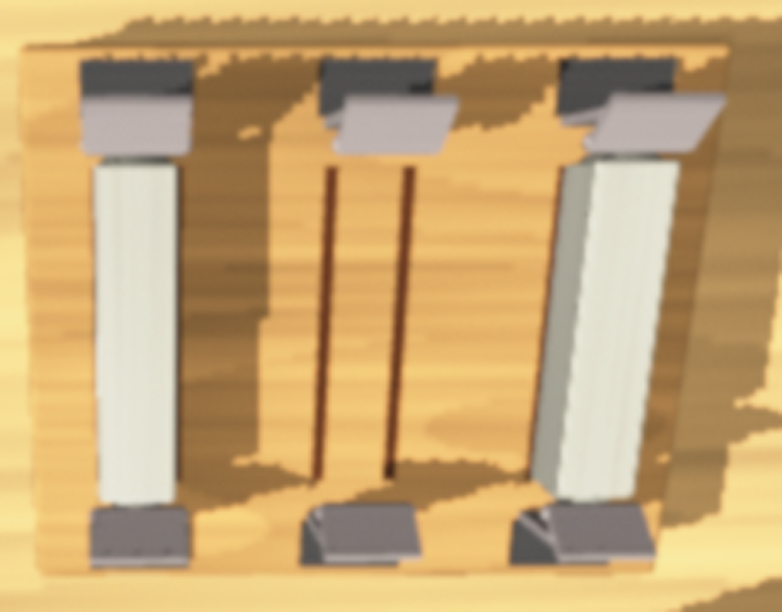

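```bash
python3 -c "
from bench import ctrl;print(ctrl.hand_in())"
```

```text
the job is handed in; nothing more can be done
None
```

The strike tester is ready and handed in after about 31 s of robot time, with every step done in the order asked.

- **Stubs:** both broken stubs are off the rack and lying in the tin bin.
- **Bars:** only two full-length bars were on the wheel. I pressed one into place 0 (-y) and one into place 2 (+y), and the wheel is now empty.
    - Each bar stopped against the block at about 20 N and 33 N of pressing force.
    - In the wrist picture taken after both were in, their tops are at the clipped height. Their jaws are in line with the closed ones at the empty middle place.
- **Hammer:** I drew it by its knob to about 1.07 rad, eased it back onto the catch near 1.0 rad, and only then opened the fingers. It stayed hooked in the pictures taken after release and after the arm had moved away, and it never flew back.
- **Bystanders:** the jar, the door knob and the black look-alike stub are where they were in the first pictures.

No check failed or disagreed by more than about 2 mm, which was the spread between the top and wrist cameras in locating the rack. I saw no sign that anything had been knocked aside.

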